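# Comb the copper rods into the grooved tray and gate it

### The job

Bring all the copper rods into the grooves of the blue tray: lay those from the bench on its flat apron and, in as many goes as you like, comb the rods on the apron across the tray with the held red rake until each lies flat in a groove of its own; fingers may handle rods on the bench and the apron, never over the grooves. Then slide the yellow gate plate fully down into the slot between apron and grooves. Finish with the rake standing upright in the middle of its black rubber rest, and leave the other things on the bench where they are.

Things in the scene. Friction and masses are not known exactly. Their poses are not given: they have to be found in the camera images.
- tray: Fixed shallow tray with blue sides, 167 mm along x (over the slot posts), 310 mm along y. Origin: underside; x along the grooves, y across them, z up. Flat apron at y = 0 to +180 mm, then a blue lip (to y = 183) 3.6 mm higher than the apron; five grooves at y below 0; end wall 41 mm high, inner face y = -123 mm. Inner width 120 mm (x -60..+60), side walls 36 mm high.
- apron (a point): Middle of the apron's surface: tray x = 0, y = +90 mm, 20.4 mm above the bench; axes as the tray. A rod lying there has its axis 28.4 mm above the bench. Rods roll ahead of a rake drawn from the lip towards -y at 50 mm/s, tine tips 5 mm above the apron; that clears lip and ridges, squares the rods up, drops each in the first free groove and passes over those already in grooves.
- groove1 (a point): Middle of the floor of the first groove, next to the apron: tray x = 0, y = -9.5 mm, 4 mm above the bench. Grooves are 19 mm wide, straight along x, 25 mm apart; the ridges between are 6 mm wide and level with the apron. A rod in a groove has its axis 12 mm above the bench, its top about level with the ridges.
- groove5 (a point): Middle of the floor of the last groove, by the end wall: tray x = 0, y = -109.5 mm, 4 mm above the bench.
- gate_seat (a point): Where the middle of the gate's lower edge comes to rest: middle of the slot, on the apron surface, tray x = 0, y = +12 mm, 20.4 mm above the bench; axes as the tray. The slot is 11.6 mm wide (y), between blue posts 76 mm high at x = -82..-60 and +60..+82 mm, and 152 mm long in x between its end cheeks. The tray's side walls (36 mm high) run on through the slot; the gate's tongue goes between them.
- rest: Black rubber mat, fixed to the bench, 150 (x) x 85 (y) x 3 mm, the resting place of the rake. Origin: centre of its underside.
- rake: Red hand rake, 0.3 kg, standing on its tines. Origin: centre, at the level of the tine tips; z up the handle. Head 104 mm along x, 54 mm along y, from z = 22 to 36 mm; two rows of six steel tines (8 mm thick, 22 mm long) at y = +22 and -22 mm, spread from x = -46 to +46 mm. Upright wooden grip block 42 mm (x) by 22 mm (y), from z = 36 to 101 mm.
- rack: Fixed grey rack, 170 (x) x 120 (y) mm, with two upright slots along its x, at y = -32 and +32 mm, their floor 6 mm above the bench and their end posts 46 mm high. The yellow gate stands in one, a lower steel plate in the other. Origin: centre of its underside.
- gate: Yellow gate plate, 146 mm (x) by 8 mm thick (y) by 85 mm tall (z), 0.25 kg; its lowest 17 mm is a tongue only 112 mm wide. Standing upright in the rack. Origin: middle of its lower edge.
- rod1: Polished, slippery copper rod with round ends, 16 mm thick, 100 mm long, about 0.13 kg, lying askew on the tray's apron (may be absent). Origin: its middle; x along the rod.
- rod2: Polished, slippery copper rod with round ends, 16 mm thick, 100 mm long, about 0.13 kg, lying askew on the tray's apron (may be absent). Origin: its middle; x along the rod.
- rod3: Polished, slippery copper rod with round ends, 16 mm thick, 100 mm long, about 0.13 kg, lying on the bench on the robot's side of the tray (may be absent). Origin: its middle; x along the rod.
- rod4: Polished, slippery copper rod with round ends, 16 mm thick, 100 mm long, about 0.13 kg, lying on the bench on the robot's side of the tray (may be absent). Origin: its middle; x along the rod.
- rod5: Polished, slippery copper rod with round ends, 16 mm thick, 100 mm long, about 0.13 kg, lying on the bench on the robot's side of the tray (may be absent). Origin: its middle; x along the rod.
- spare: Plain steel plate 146 x 8 x 60 mm in the other slot of the rack: leave alone. Origin: middle of its lower edge.
- grinder: Blue angle grinder with red disc, 260 mm long, bystander at the left of the bench.
- offcut: Square steel tube offcut 140 x 40 x 40 mm beyond the tray, bystander.
- offcut2: Square steel tube offcut 140 x 40 x 40 mm beside the robot, bystander.
- spray: Orange spray can, 60 mm thick, 170 mm tall, beyond the tray, bystander.
- hammer: Wooden-handled hammer 240 mm long, on the bench by the tray, bystander.
- brush: Flat brush with wooden handle, on the bench by the tray, bystander.
- can: Pale jar with white cap, 70 mm thick, 120 mm tall, at the left near the robot, bystander.
Mind the look-alikes: they are no part of the job. What is shaped like the rod4 but green or turquoise is not meant.

How it is judged:
On the way, in this order (a step that is already met when the one before it is completed fails the run):
1. the held rake pushes a rod (contact force between the fingers and rake above 1 N and (contact force between rake and rod1 above 0.03 N or contact force between rake and rod2 above 0.03 N or contact force between rake and rod3 above 0.03 N or contact force between rake and rod4 above 0.03 N or contact force between rake and rod5 above 0.03 N)).
2. every rod lies in a groove (z of rod1 in the frame of tray between 0.008 and 0.0145 m and y of rod1 in the frame of tray between -0.122 and -0.003 m and x of rod1 in the frame of tray between -0.03 and 0.03 m and angle between the x axis of each of rod1, rod2, rod3, rod4, rod5 and the x axis of tray, either way round below 0.12 rad and z of rod2 in the frame of tray between 0.008 and 0.0145 m and y of rod2 in the frame of tray between -0.122 and -0.003 m and x of rod2 in the frame of tray between -0.03 and 0.03 m and z of rod3 in the frame of tray between 0.008 and 0.0145 m and y of rod3 in the frame of tray between -0.122 and -0.003 m and x of rod3 in the frame of tray between -0.03 and 0.03 m and z of rod4 in the frame of tray between 0.008 and 0.0145 m and y of rod4 in the frame of tray between -0.122 and -0.003 m and x of rod4 in the frame of tray between -0.03 and 0.03 m and z of rod5 in the frame of tray between 0.008 and 0.0145 m and y of rod5 in the frame of tray between -0.122 and -0.003 m and x of rod5 in the frame of tray between -0.03 and 0.03 m), for 0.2 s.
3. the gate is fully down in the slot (horizontal distance between gate and gate_seat below 0.006 m and z of gate in the frame of gate_seat below 0.004 m and angle between gate's own z axis and vertical below 0.08 rad and angle between the x axis of gate and the x axis of tray, either way round below 0.08 rad), for 0.2 s.
At the end, for the whole second after the job is handed in: Each rod at rest in a groove (axis 8-14.5 mm above bench, within 0.12 rad of the grooves, middle within 30 mm of the tray's middle line); gate within 6 mm sideways, 4 mm height, 0.08 rad of its seat; rake within 40 mm of rest centre, upright within 0.12 rad; all still (all of step 2 and all of step 3 and horizontal distance between rake and rest below 0.04 m and angle between rake's own z axis and vertical below 0.12 rad and height (world z) of rake below 0.015 m and linear speed of each of rod1, rod2, rod3, rod4, rod5, rake, gate below 0.03 m/s); the robot touches nothing.
It fails at once if fingers touch a rod over the grooves ((contact force between the fingers and rod1 above 0.5 N and y of rod1 in the frame of tray between -0.125 and -0.002 m and x of rod1 in the frame of tray between -0.06 and 0.06 m and z of rod1 in the frame of tray below 0.05 m) or (contact force between the fingers and rod2 above 0.5 N and y of rod2 in the frame of tray between -0.125 and -0.002 m and x of rod2 in the frame of tray between -0.06 and 0.06 m and z of rod2 in the frame of tray below 0.05 m) or (contact force between the fingers and rod3 above 0.5 N and y of rod3 in the frame of tray between -0.125 and -0.002 m and x of rod3 in the frame of tray between -0.06 and 0.06 m and z of rod3 in the frame of tray below 0.05 m) or (contact force between the fingers and rod4 above 0.5 N and y of rod4 in the frame of tray between -0.125 and -0.002 m and x of rod4 in the frame of tray between -0.06 and 0.06 m and z of rod4 in the frame of tray below 0.05 m) or (contact force between the fingers and rod5 above 0.5 N and y of rod5 in the frame of tray between -0.125 and -0.002 m and x of rod5 in the frame of tray between -0.06 and 0.06 m and z of rod5 in the frame of tray below 0.05 m)).
It fails at once if a bystander is displaced by more than 30 mm (distance of any of spare, grinder, offcut, offcut2, spray, can, hammer, brush from where it was at the start of the episode above 0.03 m).
Of rod1, rod2, rod3, rod4, rod5 only 3 to 4 are there at a start; the rules pass over those that are not, and their reading is None.
At some moment in a run one of rake, rod3, rod4, rod5 may be knocked a few centimetres aside while the robot is not near it.
It also fails if it takes over 210 s, if anything falls off the work surface, if the arm or the gripper's body presses on something with over 40 N, if the wrist force passes 120 N, or if a joint passes its speed limit or range.

### The arm

A 7-joint arm with a two-finger parallel gripper is mounted at the origin on the work surface. World frame = base frame: x ahead of the robot, y to its left, z up, the work surface at z = 0. Lengths are in m, angles in rad, forces in N, time in s.
With the tool pointing down it reaches from about 0.425 to 0.825 m from the base axis. Payload 3.6 kg.
Tool frame: the origin (TCP) lies midway between the tips of the shut fingers; the grasp point (between the pads) lies 19 mm behind it; z points along the fingers, y is the direction in which the jaws open and shut (so a half turn about z gives the same grasp; the last joint's range is limited). The gripper opens to 85 mm and grips with 20 to 120 N. Pads are 22 mm wide; open, the fingers measure 114 mm over their backs; the gripper's body (76 mm by 85 mm) begins 54 mm behind the grasp point. The pads swing forward as they close: fully open they stand 13 mm farther back than shut.
Start: joints at [1.2, 0.615, -0.013, 1.423, 0.008, 1.103, -0.04], TCP at [0.219, -0.612, 0.231] pointing down, gripper open.
Joint ranges: [-3.12, 3.12], [-0.3, 2.06], [-1.34, 1.32], [0.26, 2.42], [-1.36, 4.5], [0.01, 1.98], [-2.84, 2.84]. Speed limits (rad/s): [2.79, 2.79, 3.14, 3.14, 3.14, 3.14, 3.14].

### API

Orientations are given as a unit quaternion [w, x, y, z].
In Python, from rig import ctrl gives the robot as it stands. The module is installed in compiled form; this text tells all that it offers.
- The arm moves only by the tool arm_command, never from a script. Its argument "series" is a list of rows, each an object with "xyz": the shift along the tool's x, y, z in mm, a list of three; "dr": the turn, a rotation vector about the tool's x, y, z in degrees, a list of three; "jaw": the opening, from 0 (shut) to 1 (fully open). A call has 1 to 12 rows; each row shifts and turns the pose as measured when the row begins, along the tool's axes as they then stand; what a row does not reach is not made up. A row lasts 1/8 s, in which the tool goes at most 62.5 mm and 10.7 degrees, less where a joint would pass 70% of its speed; a pose out of reach is approached as far as the arm can. A call is refused whole if a number of a shift passes 62.5 or a number of a turn 10.7, either way. A call with a gripper value outside its range is refused whole. The fingers move at their own pace and stop on an object; "grip_force" is the grip in N (left out, the last holds). Time passes only in rows, so rows that do not move let the fingers close. It gives the time, the measured TCP pose, the force and the opening at its end, in the units of the state.
- ctrl.get_state(): the state, without advancing time (a new reading comes with each control period).
- ctrl.camera(name): name is "side" or "top" or "wrist"; returns a dict with "pixels" (384x512x3 uint8, red, green, blue), "fov_y" (degrees; the focal length in pixels is half the picture's height over the tangent of half this angle, whatever the lens; pixels are square), "cx", "cy" (the principal point, pixels), "R" (3x3) and "t" (3): a world point X has camera coordinates R X + t; the wrist camera has in their place "hand_eye" (4x4, takes a point from camera to tool coordinates, whose origin is the TCP and whose axes are the flange's). Camera axes: x right, y down, z forward; pixel columns grow to the right and rows downward; lengths in m; the calibration is good to about 2 mm. A picture is of the moment at which its call begins: read the wrist's pose just before it. There is no depth.
- ctrl.finish_job(): hands the job in, once; it reports no verdict.
The state is a dict: "time_s": time; "joint_positions": joint angles; "qd": joint speeds; "joint_torque": joint torques, N m; "eef_pos": TCP position; "ee_rot": TCP orientation; "wrist_force": force on the tool from outside, world axes, zero at the start; "torque": the same for the moment, N m; "width": finger opening in m.
Only numpy, scipy, OpenCV 4.12 (cv2) and the standard library are available. Lean on these libraries where they do the work, as an engineer would, in place of code of your own. Each camera call takes 0.05 s, during which the arm holds its last target. There are 200 camera calls.

## Working session

There is one attempt and no reset: what is moved stays moved. The work goes in short steps, Python scripts to look and compute and a tool call to move; the robot and the scene stay as the last step left them, time stands still between calls to the robot, and variables do not carry over. Pictures are saved under pics/ and viewed, about 12 in all and at most 16, crops included, and the job is handed in when it is done.

Besides the shell and the picture viewer there is one more tool, called after "Emit:" as a command line: name --argument value ..., lists and objects as JSON in quotes. arm_command: Moves the arm, as the interface text tells. Its arguments: {"type":"object","properties":{"series":{"type":"array"},"grip_force":{"type":"number"}},"required":["series"]}

```bash
mkdir -p pics; cat > h.py <<'E'
import numpy as np, cv2
from rig import ctrl
from scipy.spatial.transform import Rotation as Rn
def st():
    s=ctrl.get_state(); q=s['ee_rot']; return s,np.array(s['eef_pos']),Rn.from_quat([q[1],q[2],q[3],q[0]]).as_matrix()
def snap(name,fn=None):
    s,p,R=st(); c=ctrl.camera(name); im=np.array(c['pixels'])[:,:,::-1].copy()
    f=im.shape[0]/2/np.tan(np.radians(c['fov_y'])/2)
    if name=='wrist':
        H=np.array(c['hand_eye']); Rc=R@H[:3,:3]; o=R@H[:3,3]+p
    else:
        Rc=np.array(c['R']).T; o=-Rc@np.array(c['t'])
    d=dict(f=f,cx=c['cx'],cy=c['cy'],Rc=Rc,o=o)
    if fn: cv2.imwrite('pics/'+fn+'.png',im); np.savez('pics/'+fn+'.npz',**d)
    return im,d
def load(fn): return cv2.imread('pics/'+fn+'.png'),dict(np.load('pics/'+fn+'.npz'))
def ray(d,u,v,z):
    r=d['Rc']@np.array([(u-d['cx'])/d['f'],(v-d['cy'])/d['f'],1]); return d['o']+r*(z-d['o'][2])/r[2]
def proj(d,X):
    c=d['Rc'].T@(np.array(X)-d['o']); return d['f']*c[0]/c[2]+d['cx'],d['f']*c[1]/c[2]+d['cy']
def big(im,fn,box=None,s=1.5):
    if box: x0,y0,x1,y1=box; im=im[y0:y1,x0:x1]
    cv2.imwrite('pics/'+fn+'.png',cv2.resize(im,None,fx=s,fy=s,interpolation=cv2.INTER_CUBIC))
E
python3 - <<'E'
from h import *
for n in('top','side'):
    im,d=snap(n,n+'0'); big(im,n+'0b'); print(n,d['o'],d['Rc'].round(3).tolist(),d['f'],d['cx'],d['cy'])
s,p,R=st(); print(p,R.round(3),s['wrist_force'])
E
```

```text
top [0.44191557 0.10968934 1.18214409] [[0.025, -0.995, 0.1], [-1.0, -0.023, 0.02], [-0.017, -0.1, -0.995]] 395.8593829694124 256.04515760247136 187.32869357415706
side [0.07763056 0.65202622 0.83281245] [[-0.775, -0.458, 0.436], [-0.632, 0.572, -0.523], [-0.01, -0.68, -0.733]] 371.73758493608176 251.49535982190608 198.43626948396948
[ 0.21885544 -0.61130309  0.23023488] [[ 0.941  0.337 -0.001]
 [ 0.337 -0.941  0.002]
 [-0.    -0.002 -1.   ]] [0.93603999 0.86077614 0.28488636]
```

View pics/top0b.png

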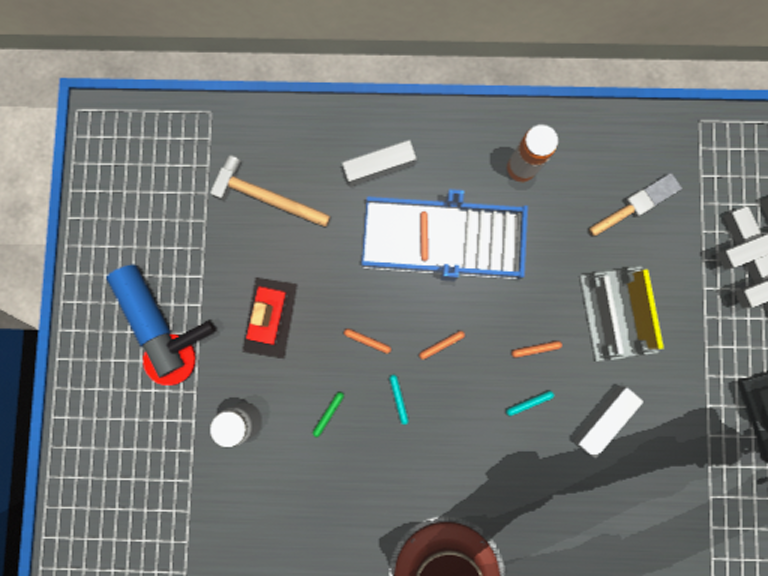

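View pics/side0b.png

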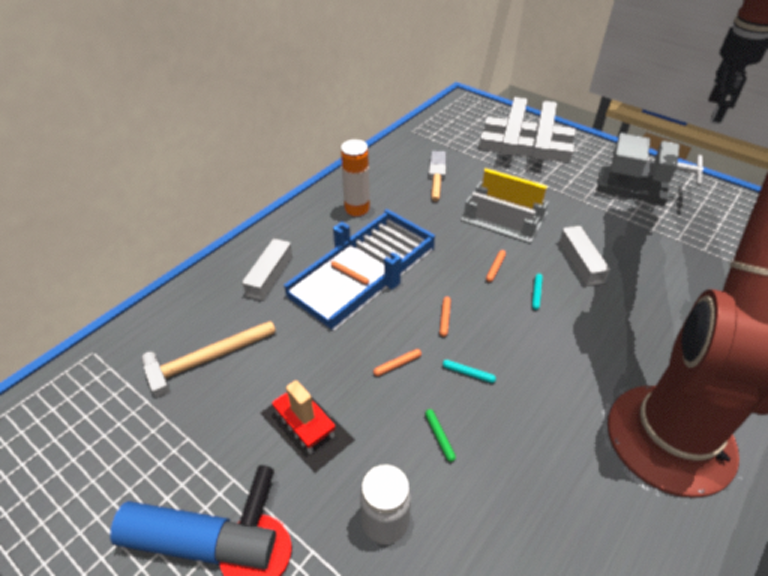

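The top view shows one rod on the apron (424,236 in the enlarged picture) and three on the bench (367,341; 442,345; 537,349). The rake is on its rest (268,316), the gate is in the rack's right slot (648,308), and the tray's apron is to the left with the grooves to the right. The green and turquoise rods are decoys. Next I'll enlarge the tray and the rest and rack areas.

```bash
python3 - <<'E'
from h import *
im,d=load('top0')
a=cv2.resize(im[122:192,232:362],None,fx=6,fy=6,interpolation=cv2.INTER_CUBIC)
cv2.imwrite('pics/trayc.png',a)
b=cv2.resize(im[170:250,155:205],None,fx=6,fy=6,interpolation=cv2.INTER_CUBIC)
c=cv2.resize(im[170:250,380:450],None,fx=6,fy=6,interpolation=cv2.INTER_CUBIC)
cv2.imwrite('pics/rr.png',np.hstack([b,c]))
hsv=cv2.cvtColor(im,cv2.COLOR_BGR2HSV)
m=cv2.inRange(hsv,(4,110,110),(16,255,255)); n,l,sd,ce=cv2.connectedComponentsWithStats(m)
for i in range(1,n):
    if 80<sd[i,4]<700:
        pts=np.argwhere(l==i)[:,::-1].astype(np.float32); (cx,cy),(w,h),an=cv2.minAreaRect(pts)
        z=.008 if cy>200 else .0284
        vx,vy,_,_=cv2.fitLine(pts,cv2.DIST_L2,0,.01,.01).ravel()
        P=ray(d,cx,cy,z);Q=ray(d,cx+20*vx,cy+20*vy,z)-P
        print(sd[i],(cx,cy),(w,h),P.round(4),np.degrees(np.arctan2(Q[1],Q[0])).round(1))
E
```

```text
[153 118  66  33 218] (185.47189331054688, 133.78253173828125) (70.22114562988281, 7.723781585693359) [0.7129 0.3467 0.0284] -111.2
[281 141   4  33 126] (282.5, 157.0) (32.0, 3.0) [0.6491 0.0567 0.0284] -178.8
[229 219  32  17 176] (244.52587890625, 226.93968200683594) (33.22052764892578, 5.252257347106934) [0.4412 0.1641 0.008 ] -111.6
[280 221  30  19 176] (294.3113098144531, 229.66038513183594) (5.342071533203125, 33.120849609375) [0.4368 0.0172 0.008 ] -60.1
[341 228  34  10 169] (357.5000305175781, 232.50001525878906) (5.0990190505981445, 33.73197555541992) [ 0.4331 -0.1681  0.008 ] -77.3
[317 364  16  20 190] (325.5000305175781, 375.00006103515625) (20.124608993530273, 11.62755298614502) [ 0.029  -0.0773  0.008 ] -155.7
```

View pics/trayc.png

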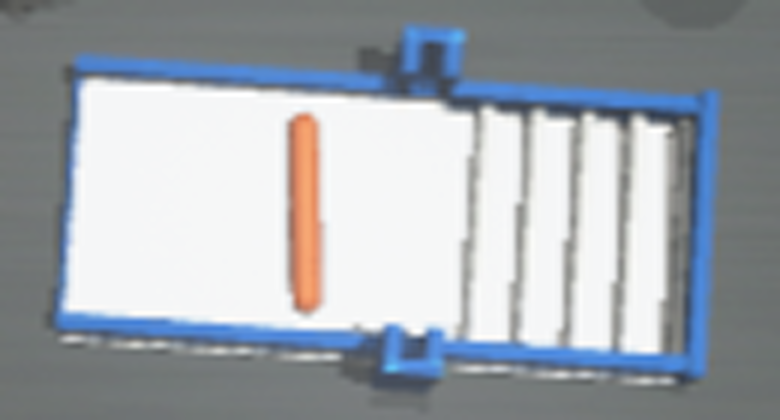

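View pics/rr.png

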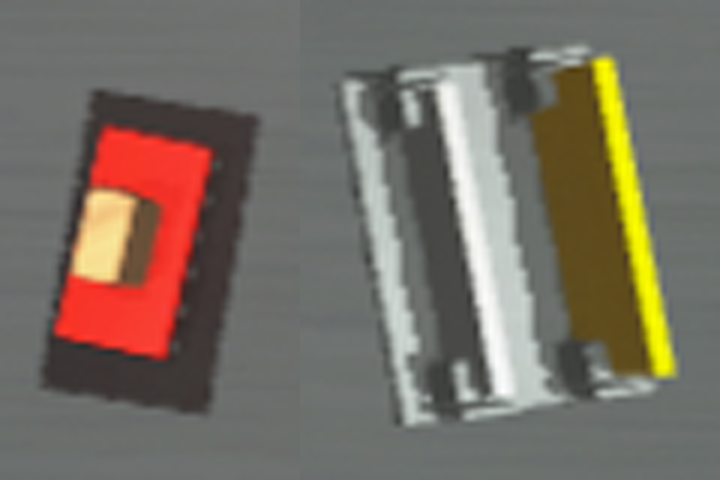

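```bash
python3 - <<'E'
from h import *
im,d=load('top0')
from scipy.optimize import least_squares
P=lambda u,v,x0=232,y0=122:((u+.5)/6+x0-.5,(v+.5)/6+y0-.5)
def fit(c,x0,g):
    def r(p):
        R=Rn.from_euler('z',p[2]).as_matrix(); o=[]
        for X,uv in c:
            q=proj(d,R@np.array(X)+[p[0],p[1],0]); o+=[q[0]-uv[0],q[1]-uv[1]]
        return o
    s=least_squares(r,x0,loss='soft_l1'); print(g,s.x[:2].round(4),np.degrees(s.x[2]).round(2),np.array(r(s.x)).round(1)); return s.x
fit([((.06,.180,.0204),P(80,78)),((-.06,.18,.036),P(66,312)),((.06,-.123,.041),P(697,100)),((-.06,-.123,.041),P(690,360))],[.65,.03,0],'tray')
fit([((.052,.027,.039),P(103,127,155,170)),((.052,-.027,.039),P(213,150,155,170)),((-.052,-.027,.039),P(168,358,155,170)),((-.052,.027,.039),P(55,335,155,170)),((0,0,.104),P(105,237,155,170))],[.45,.3,0],'rake')
fit([((.075,.0425,.003),P(95,90,155,170)),((.075,-.0425,.003),P(260,115,155,170)),((-.075,-.0425,.003),P(207,412,155,170)),((-.075,.0425,.003),P(42,387,155,170))],[.45,.3,0],'rest')
fit([((.073,0,.091),P(302,58,380,170)),((-.073,0,.091),P(363,376,380,170))],[.45,-.3,0],'gate')
E
```

```text
tray [ 0.6487 -0.0081] -2.24 [ 0.2  0.1 -0.5  0.1  0.4  0.9 -0.1 -1.7]
rake [0.4853 0.3594] -10.13 [ 0.2 -0.2 -0.  -0.3 -0.3  0.3  0.3  0.3 -0.1 -0.1]
rest [0.4829 0.359 ] -7.55 [-0.2 -0.2  0.1 -0.   0.3  0.3 -0.3 -0.1]
gate [ 0.5122 -0.3595] 9.7 [ 0.   0.1 -0.  -0.1]
```

```bash
cat >> h.py <<'E'
def plan(xyz,yaw):
    s,p,R=st(); y=np.radians(yaw); c,n=np.cos(y),np.sin(y)
    T=np.array([[c,n,0],[n,-c,0],[0,0,-1]])
    dx=R.T@(np.array(xyz)-p)*1000; rv=np.degrees(Rn.from_matrix(R.T@T).as_rotvec())
    print('t',round(s['time_s'],2),'shift mm',dx.round(1),'rows',np.ceil(abs(dx).max()/62.5),'| turn',rv.round(1),'rows',np.ceil(abs(rv).max()/10.7),'| after turn shift',(T.T@R@dx).round(1),'w',round(s['width']*1000,1))
def rods(z=.008):
    im,d=snap('top'); m=cv2.inRange(cv2.cvtColor(im,cv2.COLOR_BGR2HSV),(4,110,110),(16,255,255)); n,l,sd,ce=cv2.connectedComponentsWithStats(m)
    for i in range(1,n):
        if sd[i,4]>60:
            pts=np.argwhere(l==i)[:,::-1].astype(np.float32); (cx,cy),(w,h),an=cv2.minAreaRect(pts)
            vx,vy,_,_=cv2.fitLine(pts,cv2.DIST_L2,0,.01,.01).ravel()
            for zz in (.008,.0284):
              P=ray(d,cx,cy,zz);Q=ray(d,cx+20*vx,cy+20*vy,zz)-P
              if max(w,h)<45 and cy<330: print('z',zz,P.round(4),'yaw',np.degrees(np.arctan2(Q[1],Q[0])).round(1)%180,(round(cx),round(cy)))
TR=np.array([.6487,-.0081]);TY=-2.24
def tray(x,y,z):
    c,s=np.cos(np.radians(TY)),np.sin(np.radians(TY)); return np.array([TR[0]+c*x-s*y,TR[1]+s*x+c*y,z])
E
python3 -c "
from h import *
plan([.4331,-.1681,.12],102.7)"
```

```text
t 0.1 shift mm [ 351.1 -344.8  111. ] rows 6.0 | turn [ -0.1  -0.1 -83. ] rows 8.0 | after turn shift [385.3 306.4 110.2] w 85.6
```

Emit:
arm_command --series '[{"xyz":[50,-49,0],"dr":[0,0,0],"jaw":1},{"xyz":[50,-49,0],"dr":[0,0,0],"jaw":1},{"xyz":[50,-49,0],"dr":[0,0,0],"jaw":1},{"xyz":[50,-49,0],"dr":[0,0,0],"jaw":1},{"xyz":[50,-49,0],"dr":[0,0,0],"jaw":1},{"xyz":[50,-49,40],"dr":[0,0,0],"jaw":0.5},{"xyz":[50,-49,40],"dr":[0,0,0],"jaw":0.5},{"xyz":[0,0,0],"dr":[0,0,-10.5],"jaw":0.5},{"xyz":[0,0,0],"dr":[0,0,-10.5],"jaw":0.5},{"xyz":[0,0,0],"dr":[0,0,-10.5],"jaw":0.5},{"xyz":[0,0,0],"dr":[0,0,-10.5],"jaw":0.5},{"xyz":[0,0,0],"dr":[0,0,-10.5],"jaw":0.5}]' --grip_force 60

```text
time_s: 1.6
eef_pos: [0.4054, -0.2216, 0.1635]
ee_rot: [-0.004, 0.804, 0.594, -0.0]
wrist_force: [0.0, 0.7, -0.5]
width: 0.0426
```

```bash
python3 -c "
from h import *
plan([.4331,-.1681,.12],102.7)"
```

```text
t 1.6 shift mm [59.1 11.1 43.6] rows 1.0 | turn [ -0.3  -0.3 -29.8] rows 3.0 | after turn shift [46.1 38.8 43.5] w 42.6
```

Emit:
arm_command --series '[{"xyz":[30,6,22],"dr":[0,0,0],"jaw":0.5},{"xyz":[30,6,22],"dr":[0,0,0],"jaw":0.5},{"xyz":[0,0,0],"dr":[0,0,-10],"jaw":0.5},{"xyz":[0,0,0],"dr":[0,0,-10],"jaw":0.5},{"xyz":[0,0,0],"dr":[0,0,-10],"jaw":0.5},{"xyz":[0,0,0],"dr":[0,0,0],"jaw":0.5}]'

```text
time_s: 2.35
eef_pos: [0.4341, -0.1665, 0.1167]
ee_rot: [-0.005, 0.617, 0.787, 0.0]
wrist_force: [0.2, -0.8, -0.7]
width: 0.0427
```

```bash
python3 - <<'E'
from h import *
im,d=snap('wrist','w1'); big(im,'w1b')
m=cv2.inRange(cv2.cvtColor(im,cv2.COLOR_BGR2HSV),(3,110,90),(17,255,255)); n,l,sd,ce=cv2.connectedComponentsWithStats(m)
for i in range(1,n):
    if sd[i,4]>800:
        pts=np.argwhere(l==i)[:,::-1].astype(np.float32); (cx,cy),(w,h),an=cv2.minAreaRect(pts)
        vx,vy,_,_=cv2.fitLine(pts,cv2.DIST_L2,0,.01,.01).ravel()
        P=ray(d,cx,cy,.008);Q=ray(d,cx+50*vx,cy+50*vy,.008)-P
        print(sd[i],cx,cy,w,h,P.round(4),np.degrees(np.arctan2(Q[1],Q[0]))%180)
plan([.4331,-.1681,.12],102.7)
E
```

```text
[310   0  26  44 804] 324.1538391113281 20.26923370361328 45.30282974243164 20.199962615966797 [ 0.452  -0.0112  0.008 ] 120.6186295621741
[ 248  140   17   97 1497] 256.0 187.99996948242188 15.999998092651367 95.99998474121094 [ 0.4321 -0.165   0.008 ] 103.1280035338994
t 2.4 shift mm [-1.3 -1.3 -3.2] rows 1.0 | turn [-0.4 -0.5  1. ] rows 1.0 | after turn shift [-1.4 -1.3 -3.2] w 42.2
```

View pics/w1b.png

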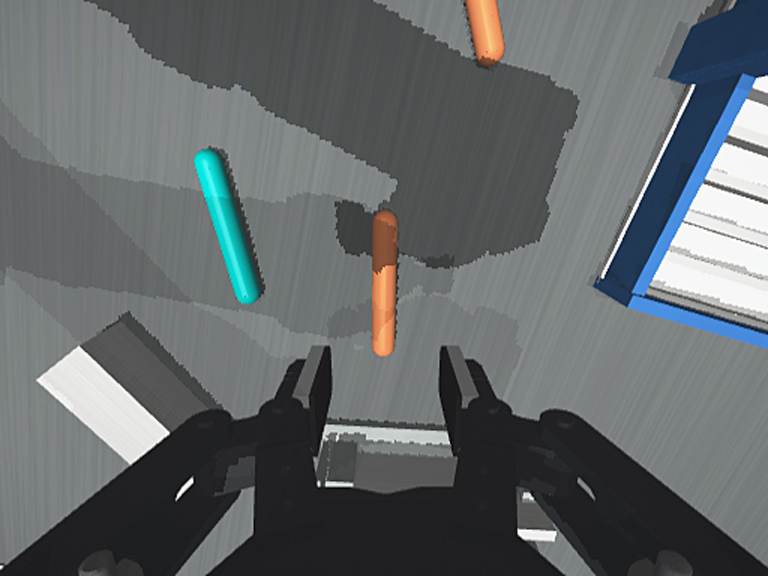

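The wrist view shows the copper rod between and ahead of the jaws, centred at column 384 in the enlarged picture, and it agrees with the top camera to about 3 mm. I'll lower and grip.

Emit:
arm_command --series '[{"xyz":[-1,-1,40],"dr":[0,0,1],"jaw":0.5},{"xyz":[0,0,40],"dr":[0,0,0],"jaw":0.5},{"xyz":[0,0,25],"dr":[0,0,0],"jaw":0.5},{"xyz":[0,0,7],"dr":[0,0,0],"jaw":0.45},{"xyz":[0,0,1],"dr":[0,0,0],"jaw":0.4}]'

```text
time_s: 3.02
eef_pos: [0.4351, -0.1687, 0.0022]
ee_rot: [-0.002, 0.63, 0.777, 0.0]
wrist_force: [0.4, 1.0, 0.1]
width: 0.0342
```

```bash
python3 -c "
from h import *
plan([.4322,-.1655,.004],102.9)"
```

```text
t 3.02 shift mm [ 3.7 -2.2 -1.8] rows 1.0 | turn [-0.1 -0.2 -1. ] rows 1.0 | after turn shift [ 3.7 -2.1 -1.8] w 34.2
```

Emit:
arm_command --series '[{"xyz":[4,-2,-2],"dr":[0,0,-1],"jaw":0.4},{"xyz":[0,0,0],"dr":[0,0,0],"jaw":0},{"xyz":[0,0,0],"dr":[0,0,0],"jaw":0},{"xyz":[0,0,0],"dr":[0,0,0],"jaw":0},{"xyz":[0,0,0],"dr":[0,0,0],"jaw":0},{"xyz":[0,0,-30],"dr":[0,0,0],"jaw":0},{"xyz":[0,0,-50],"dr":[0,0,0],"jaw":0},{"xyz":[0,0,-50],"dr":[0,0,0],"jaw":0}]'

```text
time_s: 4.03
eef_pos: [0.4307, -0.1653, 0.1364]
ee_rot: [-0.005, 0.623, 0.782, -0.001]
wrist_force: [0.3, -0.7, -1.7]
width: 0.0135
```

```bash
python3 -c "
from h import *
plan(tray(0,.103,.16),TY+180)"
```

```text
t 4.03 shift mm [204.2 274.3 -24.1] rows 5.0 | turn [ -0.1  -0.6 -74.9] rows 7.0 | after turn shift [-211.7  268.6  -23.6] w 13.5
```

Emit:
arm_command --series '[{"xyz":[35,47,-5],"dr":[0,0,0],"jaw":0},{"xyz":[35,47,-5],"dr":[0,0,0],"jaw":0},{"xyz":[35,47,-5],"dr":[0,0,0],"jaw":0},{"xyz":[35,47,-5],"dr":[0,0,0],"jaw":0},{"xyz":[35,47,-5],"dr":[0,0,0],"jaw":0},{"xyz":[35,47,0],"dr":[0,0,0],"jaw":0},{"xyz":[0,0,0],"dr":[0,0,-10.5],"jaw":0},{"xyz":[0,0,0],"dr":[0,0,-10.5],"jaw":0},{"xyz":[0,0,0],"dr":[0,0,-10.5],"jaw":0},{"xyz":[0,0,0],"dr":[0,0,-10.5],"jaw":0},{"xyz":[0,0,0],"dr":[0,0,-10.5],"jaw":0},{"xyz":[0,0,0],"dr":[0,0,-10.5],"jaw":0}]'

```text
time_s: 5.52
eef_pos: [0.6643, 0.1017, 0.1573]
ee_rot: [-0.007, 0.121, 0.993, -0.002]
wrist_force: [-0.1, -0.1, -1.2]
width: 0.0132
```

```bash
python3 -c "
from h import *
plan(tray(0,.103,.16),TY+180)
snap('top','top1');im,d=snap('wrist','w2'); big(im,'w2b')"
```

```text
t 5.53 shift mm [ 9.7 -9.5 -2.5] rows 1.0 | turn [ -0.3  -0.8 -11.6] rows 2.0 | after turn shift [11.3 -7.3 -2.7] w 13.2
```

View pics/w2b.png

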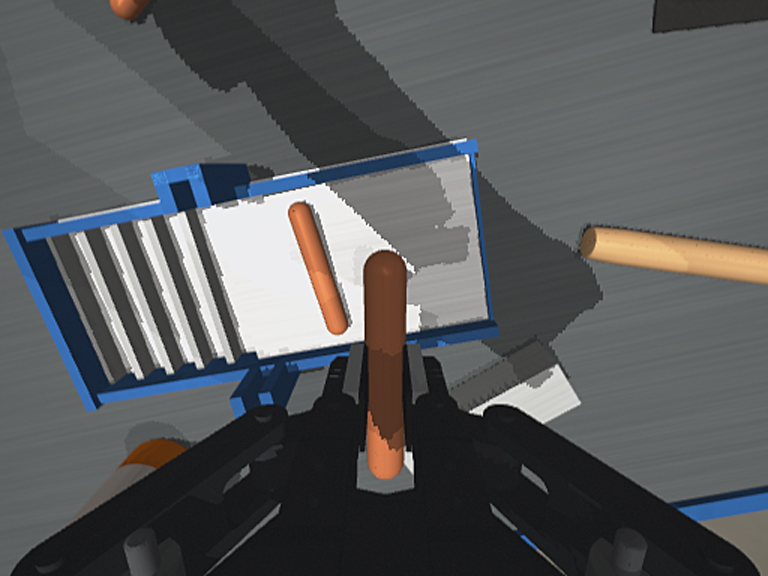

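The rod is held square between the pads. The tray is well seen: the apron's groove edge runs from (205,208) to (256,355), the lip's inner edge from (470,158) to (490,318), and the robot-side inner wall foot from (250,197) to (465,155).

```bash
python3 - <<'E'
from h import *
im,d=load('w2')
c,s=np.cos(np.radians(TY)),np.sin(np.radians(TY)); A=np.array([[c,s],[-s,c]])
for u,v in [(205,208),(256,355),(470,158),(490,318),(250,197),(465,155)]:
    P=ray(d,u/1.5,v/1.5,.0204); print((u,v),(A@(P[:2]-TR)*1000).round(1))
big(im,'w2c',(0,90,340,280),2.35)
E
```

```text
(205, 208) [-60.3  -3.7]
(256, 355) [54.9 -1.4]
(470, 158) [-57.2 180.8]
(490, 318) [ 59.3 180.1]
(250, 197) [-61.4  29.2]
(465, 155) [-59.7 177.8]
```

View pics/w2c.png

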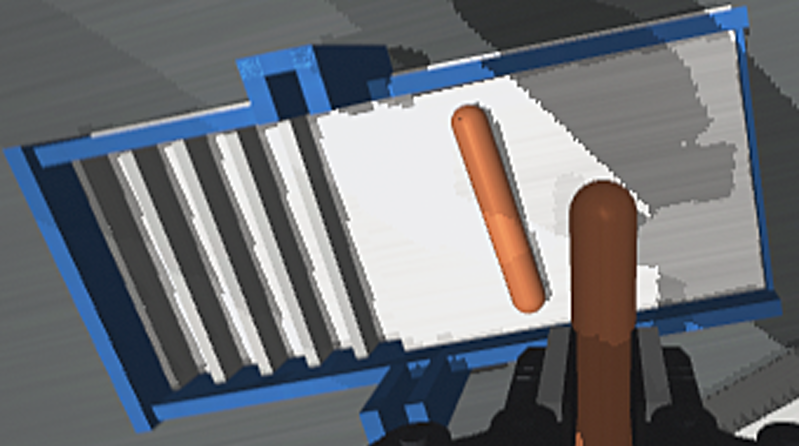

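Emit:
arm_command --series '[{"xyz":[10,-10,0],"dr":[0,0,-6],"jaw":0},{"xyz":[0,0,0],"dr":[0,-0.5,-6],"jaw":0},{"xyz":[0,0,40],"dr":[0,0,0],"jaw":0},{"xyz":[0,0,40],"dr":[0,0,0],"jaw":0},{"xyz":[0,0,30],"dr":[0,0,0],"jaw":0},{"xyz":[0,0,0],"dr":[0,0,0],"jaw":0}]'

```text
time_s: 6.38
eef_pos: [0.6506, 0.0916, 0.0432]
ee_rot: [-0.004, 0.028, 1.0, -0.003]
wrist_force: [0.9, 0.5, -0.9]
width: 0.013
```

```bash
python3 -c "
from h import *
plan(tray(0,.103,.0255),TY+180)"
```

```text
t 6.38 shift mm [-2.   3.5 17.7] rows 1.0 | turn [-0.4 -0.4 -0.9] rows 1.0 | after turn shift [-2.   3.3 17.7] w 13.0
```

Emit:
arm_command --series '[{"xyz":[-2,3,9],"dr":[0,0,-1],"jaw":0},{"xyz":[0,0,8],"dr":[0,0,0],"jaw":0},{"xyz":[0,0,0],"dr":[0,0,0],"jaw":0},{"xyz":[0,0,0],"dr":[0,0,0],"jaw":0.25},{"xyz":[0,0,0],"dr":[0,0,0],"jaw":0.3},{"xyz":[0,0,-30],"dr":[0,0,0],"jaw":0.3},{"xyz":[0,0,-50],"dr":[0,0,0],"jaw":0.4},{"xyz":[0,0,-30],"dr":[0,0,0],"jaw":0.4}]'

```text
time_s: 7.38
eef_pos: [0.6551, 0.0961, 0.1417]
ee_rot: [-0.001, 0.02, 1.0, -0.002]
wrist_force: [0.4, 0.4, 0.3]
width: 0.0344
```

```bash
python3 -c "
from h import *
rods(); plan([.4368,.0172,.12],120)"
```

```text
z 0.008 [ 0.8274 -0.1629  0.008 ] yaw 62.0 (356, 102)
z 0.0284 [ 0.8207 -0.1582  0.0284] yaw 62.0 (356, 102)
z 0.008 [0.6412 0.0961 0.008 ] yaw 177.5 (269, 160)
z 0.0284 [0.6378 0.0963 0.0284] yaw 177.5 (269, 160)
z 0.008 [0.6331 0.054  0.008 ] yaw 1.5 (283, 164)
z 0.0284 [0.6297 0.0549 0.0284] yaw 1.5 (283, 164)
z 0.008 [0.4892 0.3725 0.008 ] yaw 3.5 (175, 209)
z 0.0284 [0.4883 0.3679 0.0284] yaw 3.5 (175, 209)
z 0.008 [0.4412 0.1641 0.008 ] yaw 68.4 (245, 227)
z 0.0284 [0.4412 0.1631 0.0284] yaw 68.4 (245, 227)
z 0.008 [0.436  0.0182 0.008 ] yaw 119.7 (294, 230)
z 0.0284 [0.4362 0.0198 0.0284] yaw 119.7 (294, 230)
z 0.008 [ 0.4354 -0.3056  0.008 ] yaw 112.4 (405, 233)
z 0.0284 [ 0.4355 -0.2984  0.0284] yaw 112.4 (405, 233)
t 7.42 shift mm [216.9 -88.6  25.2] rows 4.0 | turn [-0.   0.3 57.7] rows 6.0 | after turn shift [  41.  -230.6   25.7] w 34.0
```

Emit:
arm_command --series '[{"xyz":[44,-18,0],"dr":[0,0,0],"jaw":0.5},{"xyz":[44,-18,0],"dr":[0,0,0],"jaw":0.5},{"xyz":[44,-18,0],"dr":[0,0,0],"jaw":0.5},{"xyz":[44,-18,0],"dr":[0,0,0],"jaw":0.5},{"xyz":[44,-18,0],"dr":[0,0,0],"jaw":0.5},{"xyz":[0,0,0],"dr":[0,0,10],"jaw":0.5},{"xyz":[0,0,0],"dr":[0,0,10],"jaw":0.5},{"xyz":[0,0,0],"dr":[0,0,10],"jaw":0.5},{"xyz":[0,0,0],"dr":[0,0,10],"jaw":0.5},{"xyz":[0,0,0],"dr":[0,0,10],"jaw":0.5},{"xyz":[0,0,0],"dr":[0,0,10],"jaw":0.5},{"xyz":[0,0,0],"dr":[0,0,0],"jaw":0.5}]'

```text
time_s: 8.93
eef_pos: [0.4279, 0.0155, 0.1489]
ee_rot: [0.008, 0.531, 0.847, 0.004]
wrist_force: [0.8, -0.1, 0.0]
width: 0.043
```

```bash
cat >> h.py <<'E'
def wrods(z=.008):
    im,d=snap('wrist')
    m=cv2.inRange(cv2.cvtColor(im,cv2.COLOR_BGR2HSV),(3,110,90),(17,255,255)); n,l,sd,ce=cv2.connectedComponentsWithStats(m)
    for i in range(1,n):
        if sd[i,4]>300:
            pts=np.argwhere(l==i)[:,::-1].astype(np.float32); (cx,cy),(w,h),an=cv2.minAreaRect(pts)
            vx,vy,_,_=cv2.fitLine(pts,cv2.DIST_L2,0,.01,.01).ravel()
            P=ray(d,cx,cy,z);Q=ray(d,cx+50*vx,cy+50*vy,z)-P
            print('w',sd[i],round(w),round(h),P.round(4),np.degrees(np.arctan2(Q[1],Q[0])).round(1)%180)
E
python3 -c "
from h import *
wrods(); plan([.4364,.0177,.12],119.8)"
```

```text
w [ 293    6   86   84 1801] 17 114 [0.4411 0.1662 0.008 ] 68.7
w [ 253  136   18   87 1126] 86 14 [0.4346 0.0189 0.008 ] 119.8
w [ 443  184   69   48 1141] 80 15 [0.6763 0.0973 0.008 ] 177.7
w [ 411  215   78   40 1078] 82 14 [0.6687 0.0546 0.008 ] 2.4
t 8.97 shift mm [-1.5  8.2 29. ] rows 1.0 | turn [ 0.9  0.6 -4. ] rows 1.0 | after turn shift [-2.3  8.5 28.9] w 42.9
```

Emit:
arm_command --series '[{"xyz":[-2,8,30],"dr":[1,0.5,-4],"jaw":0.5},{"xyz":[0,0,45],"dr":[0,0,0],"jaw":0.5},{"xyz":[0,0,40],"dr":[0,0,0],"jaw":0.45},{"xyz":[0,0,15],"dr":[0,0,0],"jaw":0.4},{"xyz":[0,0,0],"dr":[0,0,0],"jaw":0.4}]'

```text
time_s: 9.6
eef_pos: [0.4404, 0.0178, 0.0164]
ee_rot: [0.002, 0.495, 0.869, 0.002]
wrist_force: [-0.5, -0.1, -0.2]
width: 0.0343
```

```bash
python3 -c "
from h import *
plan([.4355,.0182,.004],119.8)"
```

```text
t 9.6 shift mm [ 2.9 -4.1 12.4] rows 1.0 | turn [0.3 0.1 0.9] rows 1.0 | after turn shift [ 2.8 -4.1 12.4] w 34.3
```

Emit:
arm_command --series '[{"xyz":[3,-4,11],"dr":[0,0,1],"jaw":0.4},{"xyz":[0,0,1],"dr":[0,0,0],"jaw":0.4},{"xyz":[0,0,0],"dr":[0,0,0],"jaw":0},{"xyz":[0,0,0],"dr":[0,0,0],"jaw":0},{"xyz":[0,0,0],"dr":[0,0,0],"jaw":0},{"xyz":[0,0,0],"dr":[0,0,0],"jaw":0},{"xyz":[0,0,-30],"dr":[0,0,0],"jaw":0},{"xyz":[0,0,-50],"dr":[0,0,0],"jaw":0},{"xyz":[0,0,-50],"dr":[0,0,0],"jaw":0}]'

```text
time_s: 10.72
eef_pos: [0.4345, 0.0179, 0.1372]
ee_rot: [0.0, 0.5, 0.866, 0.001]
wrist_force: [1.1, 0.0, -1.4]
width: 0.0131
```

```bash
python3 -c "
from h import *
plan(tray(0,.141,.14),TY+180)"
```

```text
t 10.72 shift mm [-10.2 247.8  -2.1] rows 4.0 | turn [  0.2   0.  -57.8] rows 6.0 | after turn shift [-215.1  123.4   -2.8] w 13.1
```

Emit:
arm_command --series '[{"xyz":[-2,50,0],"dr":[0,0,0],"jaw":0},{"xyz":[-2,50,0],"dr":[0,0,0],"jaw":0},{"xyz":[-2,50,0],"dr":[0,0,0],"jaw":0},{"xyz":[-2,50,0],"dr":[0,0,0],"jaw":0},{"xyz":[-2,50,0],"dr":[0,0,0],"jaw":0},{"xyz":[0,0,0],"dr":[0,0,-10],"jaw":0},{"xyz":[0,0,0],"dr":[0,0,-10],"jaw":0},{"xyz":[0,0,0],"dr":[0,0,-10],"jaw":0},{"xyz":[0,0,0],"dr":[0,0,-10],"jaw":0},{"xyz":[0,0,0],"dr":[0,0,-10],"jaw":0},{"xyz":[0,0,0],"dr":[0,0,-10],"jaw":0},{"xyz":[0,0,0],"dr":[0,0,0],"jaw":0}]'

```text
time_s: 12.22
eef_pos: [0.6588, 0.1304, 0.1352]
ee_rot: [-0.003, -0.013, 1.0, -0.003]
wrist_force: [-0.1, -0.0, -1.3]
width: 0.0134
```

```bash
python3 -c "
from h import *
wrods(.0284);plan(tray(0,.141,.14),TY+180)"
```

```text
w [ 169  126   24  100 1512] 100 16 [0.6459 0.0557 0.0284] 2.2
w [ 214  138   17   97 1420] 16 96 [0.6554 0.0958 0.0284] 178.2
w [ 245  166   24   70 1455] 69 23 [0.6693 0.1303 0.0284] 3.9
w [ 366  197  146   78 3230] 157 24 [0.7017 0.3231 0.0284] 68.7
w [245 281  24  36 671] 35 23 [0.7865 0.1337 0.0284] 179.6
t 12.28 shift mm [ 4.6  2.5 -4.8] rows 1.0 | turn [-0.4 -0.3  3.7] rows 1.0 | after turn shift [ 4.7  2.2 -4.8] w 12.8
```

Emit:
arm_command --series '[{"xyz":[4,4,30],"dr":[0,0,3.7],"jaw":0},{"xyz":[0,0,40],"dr":[0,0,0],"jaw":0},{"xyz":[0,0,22],"dr":[0,0,0],"jaw":0},{"xyz":[0,0,0],"dr":[0,0,0],"jaw":0}]'

```text
time_s: 12.78
eef_pos: [0.6551, 0.1336, 0.0418]
ee_rot: [-0.001, 0.025, 1.0, -0.004]
wrist_force: [0.2, -0.1, -1.8]
width: 0.0133
```

```bash
python3 -c "
from h import *
plan(tray(0,.142,.0255),TY+180)"
```

```text
t 12.78 shift mm [ 0.8  0.3 16.3] rows 1.0 | turn [-0.5 -0.1 -0.6] rows 1.0 | after turn shift [ 0.8  0.2 16.3] w 13.3
```

Emit:
arm_command --series '[{"xyz":[1,1,9],"dr":[0,0,-0.5],"jaw":0},{"xyz":[0,0,7],"dr":[0,0,0],"jaw":0},{"xyz":[0,0,0],"dr":[0,0,0],"jaw":0},{"xyz":[0,0,0],"dr":[0,0,0],"jaw":0.22},{"xyz":[0,0,0],"dr":[0,0,0],"jaw":0.27},{"xyz":[0,0,-30],"dr":[0,0,0],"jaw":0.27},{"xyz":[0,0,-50],"dr":[0,0,0],"jaw":0.3},{"xyz":[0,0,-30],"dr":[0,0,0],"jaw":0.4}]'

```text
time_s: 13.78
eef_pos: [0.6557, 0.1363, 0.1408]
ee_rot: [0.001, 0.021, 1.0, -0.003]
wrist_force: [0.4, 0.1, -0.5]
width: 0.0339
```

```bash
python3 -c "
from h import *
wrods(.0284); plan([.4412,.165,.12],68.6)"
```

```text
w [ 161  134   29   96 1401] 97 16 [0.6459 0.0558 0.0284] 2.3
w [ 249  140   15   95 1248] 94 14 [0.6546 0.1355 0.0284] 177.5
w [ 207  142   19   93 1306] 92 15 [0.654  0.0952 0.0284] 177.5
w [ 362  189  150   70 3234] 157 23 [0.7017 0.3251 0.0284] 68.8
t 13.82 shift mm [217.5  18.4  23.1] rows 4.0 | turn [  0.3   0.5 108.9] rows 11.0 | after turn shift [ -53.1 -211.5   24.8] w 34.2
```

Emit:
arm_command --series '[{"xyz":[44,4,0],"dr":[0,0,0],"jaw":0.5},{"xyz":[44,4,0],"dr":[0,0,0],"jaw":0.5},{"xyz":[44,4,0],"dr":[0,0,0],"jaw":0.5},{"xyz":[44,4,0],"dr":[0,0,0],"jaw":0.5},{"xyz":[44,4,0],"dr":[0,0,0],"jaw":0.5},{"xyz":[0,0,0],"dr":[0,0,-10.5],"jaw":0.5},{"xyz":[0,0,0],"dr":[0,0,-10.5],"jaw":0.5},{"xyz":[0,0,0],"dr":[0,0,-10.5],"jaw":0.5},{"xyz":[0,0,0],"dr":[0,0,-10.5],"jaw":0.5},{"xyz":[0,0,0],"dr":[0,0,-10.5],"jaw":0.5},{"xyz":[0,0,0],"dr":[0,0,-10.5],"jaw":0.5},{"xyz":[0,0,0],"dr":[0,0,-8],"jaw":0.5}]'

```text
time_s: 15.32
eef_pos: [0.434, 0.1706, 0.1478]
ee_rot: [0.011, -0.574, 0.819, -0.007]
wrist_force: [-0.3, 0.6, 0.6]
width: 0.0427
```

```bash
python3 -c "
from h import *
wrods(); plan([.4412,.165,.12],248.6)"
```

```text
w [ 244  129   16   89 1198] 14 88 [0.439  0.1615 0.008 ] 69.0
w [  0 131  62  40 912] 14 71 [0.6564 0.056  0.008 ] 3.0999999999999943
w [  0 174  78  37 979] 13 84 [0.6756 0.0994 0.008 ] 178.6
w [ 16 207  83  35 923] 13 85 [0.6778 0.1424 0.008 ] 178.3
t 15.38 shift mm [ 3.  -8.  27.8] rows 1.0 | turn [-1.3  0.5  1.5] rows 1.0 | after turn shift [ 2.5 -8.7 27.6] w 42.6
```

Emit:
arm_command --series '[{"xyz":[5,-7,30],"dr":[-1.3,0.5,1.5],"jaw":0.5},{"xyz":[0,0,45],"dr":[0,0,0],"jaw":0.5},{"xyz":[0,0,40],"dr":[0,0,0],"jaw":0.45},{"xyz":[0,0,15],"dr":[0,0,0],"jaw":0.4},{"xyz":[0,0,0],"dr":[0,0,0],"jaw":0.4}]'

```text
time_s: 16.0
eef_pos: [0.4432, 0.1647, 0.0157]
ee_rot: [0.004, -0.558, 0.83, -0.0]
wrist_force: [0.6, 0.6, -0.2]
width: 0.0343
```

```bash
python3 -c "
from h import *
plan([.4400,.163,.004],248.8)"
```

```text
t 16.0 shift mm [ 2.9  2.3 11.6] rows 1.0 | turn [-0.2  0.3 -0.9] rows 1.0 | after turn shift [ 2.7  2.3 11.7] w 34.3
```

Emit:
arm_command --series '[{"xyz":[3,2,11],"dr":[0,0,-1],"jaw":0.4},{"xyz":[0,0,0],"dr":[0,0,0],"jaw":0.4},{"xyz":[0,0,0],"dr":[0,0,0],"jaw":0},{"xyz":[0,0,0],"dr":[0,0,0],"jaw":0},{"xyz":[0,0,0],"dr":[0,0,0],"jaw":0},{"xyz":[0,0,0],"dr":[0,0,0],"jaw":0},{"xyz":[0,0,-30],"dr":[0,0,0],"jaw":0},{"xyz":[0,0,-50],"dr":[0,0,0],"jaw":0},{"xyz":[0,0,-50],"dr":[0,0,0],"jaw":0}]'

```text
time_s: 17.12
eef_pos: [0.4383, 0.1607, 0.136]
ee_rot: [0.001, -0.565, 0.825, 0.0]
wrist_force: [1.2, 0.3, -1.0]
width: 0.013
```

```bash
python3 -c "
from h import *
plan(tray(0,.027,.14),TY+180)"
```

```text
t 17.12 shift mm [  56.  -248.4   -4. ] rows 4.0 | turn [ 0.   0.1 71.1] rows 7.0 | after turn shift [-216.8 -133.5   -4. ] w 13.0
```

Emit:
arm_command --series '[{"xyz":[11,-50,0],"dr":[0,0,0],"jaw":0},{"xyz":[11,-50,0],"dr":[0,0,0],"jaw":0},{"xyz":[11,-50,0],"dr":[0,0,0],"jaw":0},{"xyz":[11,-50,0],"dr":[0,0,0],"jaw":0},{"xyz":[11,-50,0],"dr":[0,0,0],"jaw":0},{"xyz":[0,0,0],"dr":[0,0,10.5],"jaw":0},{"xyz":[0,0,0],"dr":[0,0,10.5],"jaw":0},{"xyz":[0,0,0],"dr":[0,0,10.5],"jaw":0},{"xyz":[0,0,0],"dr":[0,0,10.5],"jaw":0},{"xyz":[0,0,0],"dr":[0,0,10.5],"jaw":0},{"xyz":[0,0,0],"dr":[0,0,10.5],"jaw":0},{"xyz":[0,0,0],"dr":[0,0,8],"jaw":0}]'

```text
time_s: 18.62
eef_pos: [0.6568, 0.0143, 0.1357]
ee_rot: [0.0, 0.029, 1.0, 0.002]
wrist_force: [0.2, 0.6, -1.6]
width: 0.0133
```

```bash
python3 -c "
from h import *
plan(tray(0,.027,.14),TY+180)"
```

```text
t 18.62 shift mm [ 7.3  4.2 -4.2] rows 1.0 | turn [ 0.2  0.  -1.1] rows 1.0 | after turn shift [ 7.2  4.3 -4.3] w 13.3
```

Emit:
arm_command --series '[{"xyz":[7,4,30],"dr":[0,0,-1],"jaw":0},{"xyz":[0,0,40],"dr":[0,0,0],"jaw":0},{"xyz":[0,0,22],"dr":[0,0,0],"jaw":0},{"xyz":[0,0,0],"dr":[0,0,0],"jaw":0}]'

```text
time_s: 19.12
eef_pos: [0.6495, 0.0193, 0.0413]
ee_rot: [0.0, 0.02, 1.0, 0.002]
wrist_force: [-0.3, 0.3, 0.0]
width: 0.0132
```

```bash
python3 -c "
from h import *
plan(tray(0,.027,.0255),TY+180)"
```

```text
t 19.12 shift mm [-0.2 -0.4 15.8] rows 1.0 | turn [ 0.2  0.  -0.1] rows 1.0 | after turn shift [-0.2 -0.4 15.8] w 13.2
```

Emit:
arm_command --series '[{"xyz":[0,0,9],"dr":[0,0,0],"jaw":0},{"xyz":[0,0,7],"dr":[0,0,0],"jaw":0},{"xyz":[0,0,0],"dr":[0,0,0],"jaw":0},{"xyz":[0,0,0],"dr":[0,0,0],"jaw":0.22},{"xyz":[0,0,0],"dr":[0,0,0],"jaw":0.26},{"xyz":[0,0,-30],"dr":[0,0,0],"jaw":0.26},{"xyz":[0,0,-50],"dr":[0,0,0],"jaw":0.3},{"xyz":[0,0,-50],"dr":[0,0,0],"jaw":0.5}]'

```text
time_s: 20.12
eef_pos: [0.6497, 0.0188, 0.1583]
ee_rot: [0.0, 0.02, 1.0, 0.002]
wrist_force: [0.6, -0.3, 0.5]
width: 0.042
```

```bash
python3 -c "
from h import *
wrods(.0284); plan([.4853,.3594,.18],169.9)"
```

```text
w [ 285  134   15   90 1154] 89 14 [0.6459 0.0572 0.0284] 1.6
w [ 250  138   16   90 1244] 15 89 [0.6489 0.0207 0.0284] 177.7
w [ 357  139   23   90 1137] 14 90 [0.6548 0.1383 0.0284] 177.9
w [ 320  141   20   91 1158] 14 90 [0.6558 0.0971 0.0284] 177.6
w [ 455  186   57   38 1127] 62 22 [0.6819 0.2689 0.0284] 67.7
t 20.18 shift mm [181.7 331.6 -13.5] rows 6.0 | turn [0.5 0.7 7.8] rows 1.0 | after turn shift [225.  303.9 -13.5] w 42.6
```

Emit:
arm_command --series '[{"xyz":[28,51,-6],"dr":[0,0,0],"jaw":0.6},{"xyz":[28,51,-6],"dr":[0,0,0],"jaw":0.6},{"xyz":[28,51,-6],"dr":[0,0,0],"jaw":0.6},{"xyz":[28,51,-2],"dr":[0,0,0],"jaw":0.6},{"xyz":[28,51,0],"dr":[0,0,0],"jaw":0.6},{"xyz":[28,51,0],"dr":[0,0,0],"jaw":0.6},{"xyz":[14,26,0],"dr":[0,0,8],"jaw":0.6},{"xyz":[0,0,0],"dr":[0,0,0],"jaw":0.6}]'

```text
time_s: 21.18
eef_pos: [0.4846, 0.3718, 0.1921]
ee_rot: [0.013, 0.094, 0.995, 0.008]
wrist_force: [-0.6, -1.3, -0.1]
width: 0.0512
```

```bash
python3 -c "
from h import *
plan([.4853,.3594,.18],169.9)
im,d=snap('wrist','w3'); big(im,'w3b')"
```

```text
t 21.18 shift mm [ -2.7 -12.3  12. ] rows 1.0 | turn [ 1.   1.4 -0.7] rows 1.0 | after turn shift [ -2.8 -12.1  12.1] w 51.2
```

View pics/w3b.png

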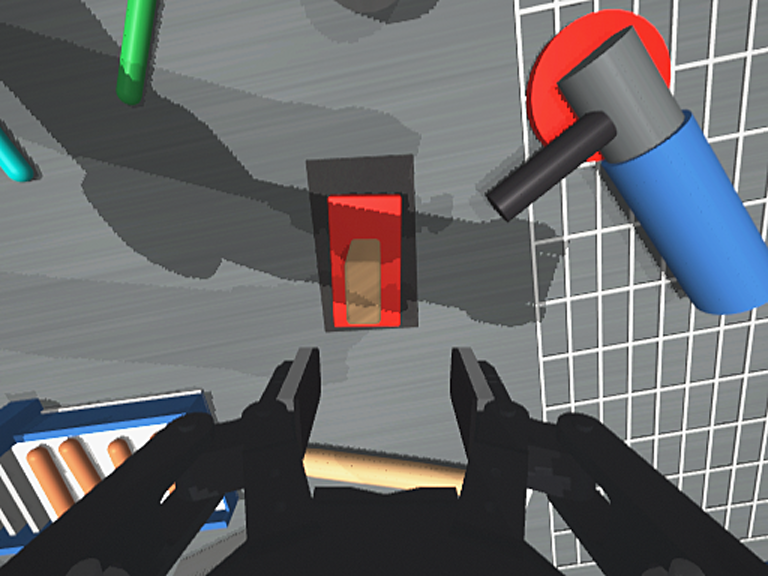

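The rake still stands on its rest, with head corners at (329,196), (400,194), (401,327) and (334,327). The rods on the apron show at the lower left.

```bash
python3 -c "
from h import *
im,d=load('w3')
a=np.array([ray(d,u/1.5,v/1.5,.039) for u,v in [(329,196),(400,194),(401,327),(334,327)]]);print(a.round(4),a.mean(0))
for i,j in((0,3),(1,2)): e=a[i]-a[j];print(np.degrees(np.arctan2(e[1],e[0])))
"
```

```text
[[0.4293 0.3444 0.039 ]
 [0.4374 0.3949 0.039 ]
 [0.5413 0.3776 0.039 ]
 [0.5309 0.3246 0.039 ]] [0.48472904 0.36038492 0.039     ]
168.97779251522346
170.5441090361889
```

Emit:
arm_command --series '[{"xyz":[-3,-11,12],"dr":[1,1.4,-0.5],"jaw":0.7},{"xyz":[0,0,25],"dr":[0,0,0],"jaw":0.7},{"xyz":[0,0,25],"dr":[0,0,0],"jaw":0.7},{"xyz":[0,0,0],"dr":[0,0,0],"jaw":0.7}]'

```text
time_s: 21.72
eef_pos: [0.4942, 0.3458, 0.1245]
ee_rot: [-0.0, 0.096, 0.995, -0.006]
wrist_force: [0.8, 0.3, -0.1]
width: 0.0596
```

```bash
python3 -c "
from h import *
plan([.485,.3600,.052],169.9)"
```

```text
t 21.73 shift mm [11.8 13.  72.3] rows 2.0 | turn [-0.7  0.  -0.9] rows 1.0 | after turn shift [11.5 12.4 72.5] w 59.6
```

Emit:
arm_command --series '[{"xyz":[11,12,0],"dr":[-0.7,0,-1],"jaw":0.7},{"xyz":[0,0,0],"dr":[0,0,0],"jaw":0.7}]'

```text
time_s: 21.98
eef_pos: [0.4868, 0.3593, 0.1252]
ee_rot: [0.0, 0.088, 0.996, 0.001]
wrist_force: [0.3, -0.4, 0.5]
width: 0.0594
```

```bash
python3 -c "
from h import *
plan([.485,.3600,.052],169.9)"
```

```text
t 21.98 shift mm [ 1.9  0.2 73.2] rows 2.0 | turn [0.1 0.  0. ] rows 1.0 | after turn shift [ 1.9  0.3 73.2] w 59.4
```

Emit:
arm_command --series '[{"xyz":[2,0,25],"dr":[0,0,0],"jaw":0.7},{"xyz":[0,0,25],"dr":[0,0,0],"jaw":0.7},{"xyz":[0,0,18],"dr":[0,0,0],"jaw":0.7},{"xyz":[0,0,5],"dr":[0,0,0],"jaw":0.7},{"xyz":[0,0,0],"dr":[0,0,0],"jaw":0.7}]'

```text
time_s: 22.6
eef_pos: [0.4874, 0.363, 0.055]
ee_rot: [0.004, 0.087, 0.996, 0.004]
wrist_force: [-0.3, 0.2, 0.6]
width: 0.0596
```

```bash
python3 -c "
from h import *
plan([.485,.3600,.052],169.9)"
```

```text
t 22.6 shift mm [ 1.9 -3.4  2.9] rows 1.0 | turn [0.6 0.4 0.1] rows 1.0 | after turn shift [ 1.9 -3.4  3. ] w 59.6
```

Emit:
arm_command --series '[{"xyz":[2,-3,3],"dr":[0.5,0.3,0],"jaw":0.7},{"xyz":[0,0,0],"dr":[0,0,0],"jaw":0.7}]'

```text
time_s: 22.85
eef_pos: [0.4854, 0.361, 0.0532]
ee_rot: [0.002, 0.087, 0.996, 0.001]
wrist_force: [0.6, -0.1, -0.1]
width: 0.06
```

```bash
python3 -c "
from h import *
plan([.485,.3600,.052],169.9)"
```

```text
t 22.85 shift mm [ 0.3 -1.   1.2] rows 1.0 | turn [0.1 0.2 0.1] rows 1.0 | after turn shift [ 0.3 -1.   1.2] w 60.0
```

Emit:
arm_command --series '[{"xyz":[0,0,0],"dr":[0,0,0],"jaw":0},{"xyz":[0,0,0],"dr":[0,0,0],"jaw":0},{"xyz":[0,0,0],"dr":[0,0,0],"jaw":0},{"xyz":[0,0,0],"dr":[0,0,0],"jaw":0},{"xyz":[0,0,0],"dr":[0,0,0],"jaw":0}]' --grip_force 80

```text
time_s: 23.48
eef_pos: [0.4857, 0.3609, 0.0538]
ee_rot: [0.002, 0.087, 0.996, 0.001]
wrist_force: [0.3, 0.2, 0.0]
width: 0.0212
```

```bash
python3 -c "
from h import *
plan(tray(0,.183,.15),TY+180);print(st()[1], tray(0,.183,.15))"
```

```text
t 23.48 shift mm [-200.3 -153.4  -95.8] rows 4.0 | turn [ 0.1  0.2 -7.8] rows 1.0 | after turn shift [-177.3 -179.3  -96.2] w 21.2
[0.48568501 0.36089582 0.05381943] [0.65585263 0.17476016 0.15      ]
```

Emit:
arm_command --series '[{"xyz":[0,0,-30],"dr":[0,0,0],"jaw":0},{"xyz":[0,0,-45],"dr":[0,0,0],"jaw":0},{"xyz":[0,0,-40],"dr":[0,0,0],"jaw":0},{"xyz":[-40,-30,0],"dr":[0,0,0],"jaw":0},{"xyz":[-40,-30,0],"dr":[0,0,0],"jaw":0},{"xyz":[-40,-30,0],"dr":[0,0,0],"jaw":0},{"xyz":[-40,-30,0],"dr":[0,0,0],"jaw":0},{"xyz":[-40,-28,0],"dr":[0,0,-8],"jaw":0},{"xyz":[0,0,0],"dr":[0,0,0],"jaw":0}]'

```text
time_s: 24.6
eef_pos: [0.659, 0.1722, 0.1643]
ee_rot: [-0.003, 0.014, 1.0, -0.003]
wrist_force: [-0.3, -0.2, -3.1]
width: 0.0212
```

```bash
python3 -c "
from h import *
plan(tray(0,.188,.115),TY+180)
im,d=snap('wrist','w4'); big(im,'w4b'); wrods(.0284)"
```

```text
t 24.6 shift mm [ 2.8  7.8 49.2] rows 1.0 | turn [-0.4 -0.4  0.7] rows 1.0 | after turn shift [ 3.2  7.4 49.3] w 21.2
w [ 132  131   29   89 1233] 90 15 [0.6456 0.0573 0.0284] 2.4
w [ 101  135   25   88 1236] 89 15 [0.6486 0.0207 0.0284] 177.5
w [ 175  139   19   88 1190] 87 14 [0.6548 0.0967 0.0284] 177.7
w [ 319  186  169   73 2398] 178 21 [0.7069 0.3414 0.0284] 69.7
w [ 231  228   53   96 1874] 93 53 [0.7738 0.174  0.0284] 150.4
w [   0  264   50   47 1066] 47 35 [ 0.7766 -0.1101  0.0284] 41.9
```

View pics/w4b.png

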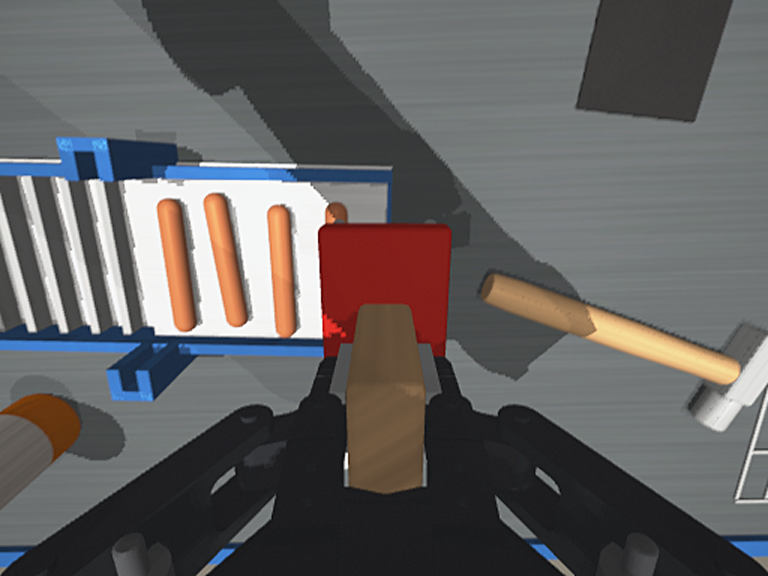

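The rake is held square and sits above the lip end of the tray, with all four rods on the apron ahead of it. Lowering behind the last rod.

Emit:
arm_command --series '[{"xyz":[3,9,15],"dr":[-0.4,-0.4,0.7],"jaw":0},{"xyz":[0,0,15],"dr":[0,0,0],"jaw":0},{"xyz":[0,0,20],"dr":[0,0,0],"jaw":0},{"xyz":[0,0,0],"dr":[0,0,0],"jaw":0}]'

```text
time_s: 25.2
eef_pos: [0.6481, 0.1922, 0.1124]
ee_rot: [-0.003, 0.012, 1.0, 0.003]
wrist_force: [-0.4, -0.7, -3.1]
width: 0.0211
```

```bash
python3 -c "
from h import *
plan(tray(0,.188,.0762),TY+180)"
```

```text
t 25.2 shift mm [ -8.5 -12.5  36.1] rows 1.0 | turn [ 0.3 -0.3  0.8] rows 1.0 | after turn shift [ -8.4 -12.1  36.2] w 21.1
```

Emit:
arm_command --series '[{"xyz":[-8,-11,0],"dr":[0.3,-0.3,0.8],"jaw":0},{"xyz":[0,0,0],"dr":[0,0,0],"jaw":0},{"xyz":[0,0,0],"dr":[0,0,0],"jaw":0}]'

```text
time_s: 25.58
eef_pos: [0.6577, 0.1802, 0.1136]
ee_rot: [0.001, 0.02, 1.0, 0.001]
wrist_force: [0.4, -0.4, -2.9]
width: 0.0211
```

```bash
python3 -c "
from h import *
plan(tray(0,.188,.0762),TY+180)"
```

```text
t 25.57 shift mm [ 1.7 -0.5 37.4] rows 1.0 | turn [ 0.1  0.1 -0.1] rows 1.0 | after turn shift [ 1.6 -0.5 37.4] w 21.1
```

Emit:
arm_command --series '[{"xyz":[2,0,15],"dr":[0,0,0],"jaw":0},{"xyz":[0,0,12],"dr":[0,0,0],"jaw":0},{"xyz":[0,0,6],"dr":[0,0,0],"jaw":0},{"xyz":[0,0,0],"dr":[0,0,0],"jaw":0},{"xyz":[0,0,0],"dr":[0,0,0],"jaw":0}]'

```text
time_s: 26.2
eef_pos: [0.6553, 0.1804, 0.0779]
ee_rot: [0.001, 0.02, 1.0, 0.001]
wrist_force: [-0.7, 0.2, -3.0]
width: 0.0211
```

```bash
python3 -c "
from h import *
plan(tray(0,.188,.0762),TY+180)"
```

```text
t 26.2 shift mm [-0.8 -0.6  1.7] rows 1.0 | turn [ 0.1  0.1 -0.1] rows 1.0 | after turn shift [-0.8 -0.6  1.7] w 21.1
```

Emit:
arm_command --series '[{"xyz":[0,-2,1.5],"dr":[0,0,0],"jaw":0},{"xyz":[0,-4,0],"dr":[0,0,0],"jaw":0},{"xyz":[0,-6.3,0],"dr":[0,0,0],"jaw":0},{"xyz":[0,-6.3,0],"dr":[0,0,0],"jaw":0},{"xyz":[0,-6.3,0],"dr":[0,0,0],"jaw":0},{"xyz":[0,-6.3,0],"dr":[0,0,0],"jaw":0},{"xyz":[0,-6.3,0],"dr":[0,0,0],"jaw":0},{"xyz":[0,-6.3,0],"dr":[0,0,0],"jaw":0}]'

```text
time_s: 27.2
eef_pos: [0.6542, 0.1343, 0.0777]
ee_rot: [0.002, 0.02, 1.0, 0.002]
wrist_force: [-0.5, 0.1, -3.6]
width: 0.0212
```

```bash
cat >>h.py <<'E'
def where(z=0):
    s,p,R=st(); c,n=np.cos(np.radians(TY)),np.sin(np.radians(TY)); q=p[:2]-TR
    print('t',round(s['time_s'],2),'tray xy mm',round(1000*(c*q[0]+n*q[1]),1),round(1000*(-n*q[0]+c*q[1]),1),'z',round(p[2]*1000,1),'F',np.round(s['wrist_force'],1),'w',round(s['width']*1000,1)); plan(tray(0,(-n*q[0]+c*q[1]),.0762),TY+180)
E
python3 -c "
from h import *
where(); wrods(.0284)"
```

```text
t 27.2 tray xy mm -0.0 142.5 z 77.7 F [-0.5  0.1 -3.6] w 21.2
t 27.2 shift mm [-0.  -0.   1.5] rows 1.0 | turn [ 0.2  0.2 -0.1] rows 1.0 | after turn shift [-0.   0.   1.5] w 21.2
w [ 132  145   42  121 2422] 123 21 [0.645  0.056  0.0284] 2.2
w [  87  151   39  120 2451] 122 22 [0.6482 0.0199 0.0284] 177.3
w [ 177  152   39  123 3514] 121 36 [0.6533 0.0883 0.0284] 175.0
w [ 386  212  126   66 1824] 132 29 [0.6884 0.2924 0.0284] 69.9
w [ 231  227   53   99 1955] 98 52 [0.7125 0.1329 0.0284] 150.6
w [   0  318   30   53 1085] 52 29 [ 0.7773 -0.0945  0.0284] 166.2
```

Emit:
arm_command --series '[{"xyz":[0,-6.3,2],"dr":[0,0,0],"jaw":0},{"xyz":[0,-6.3,1],"dr":[0,0,0],"jaw":0},{"xyz":[0,-6.3,0],"dr":[0,0,0],"jaw":0},{"xyz":[0,-6.3,0],"dr":[0,0,0],"jaw":0},{"xyz":[0,-6.3,0],"dr":[0,0,0],"jaw":0},{"xyz":[0,-6.3,0],"dr":[0,0,0],"jaw":0},{"xyz":[0,-6.3,0],"dr":[0,0,0],"jaw":0},{"xyz":[0,-6.3,0],"dr":[0,0,0],"jaw":0},{"xyz":[0,-6.3,0],"dr":[0,0,0],"jaw":0},{"xyz":[0,-6.3,0],"dr":[0,0,0],"jaw":0}]'

```text
time_s: 28.5
eef_pos: [0.6517, 0.0678, 0.0747]
ee_rot: [0.003, 0.02, 1.0, 0.003]
wrist_force: [-0.3, 1.2, -2.6]
width: 0.0212
```

```bash
python3 -c "
from h import *
where(); wrods(.0284)"
```

```text
t 28.5 tray xy mm 0.0 76.0 z 74.7 F [-0.3  1.2 -2.6] w 21.2
t 28.5 shift mm [ 0.   0.  -1.5] rows 1.0 | turn [ 0.3  0.3 -0.1] rows 1.0 | after turn shift [ 0.  -0.  -1.5] w 21.2
w [ 129  146   87  130 8575] 130 83 [0.6467 0.0047 0.0284] 0.6
w [460 213  52  41 895] 58 29 [0.6733 0.2499 0.0284] 64.5
w [ 231  229   53   99 2055] 98 52 [0.7098 0.0665 0.0284] 158.7
w [  13  319   65   30 1003] 24 66 [ 0.7615 -0.1273  0.0284] 111.6
```

Emit:
arm_command --series '[{"xyz":[0,-6.3,-1.5],"dr":[0.3,0.3,0],"jaw":0},{"xyz":[0,-6.3,0],"dr":[0,0,0],"jaw":0},{"xyz":[0,-6.3,0],"dr":[0,0,0],"jaw":0},{"xyz":[0,-6.3,0],"dr":[0,0,0],"jaw":0},{"xyz":[0,-6.3,0],"dr":[0,0,0],"jaw":0},{"xyz":[0,-6.3,0],"dr":[0,0,0],"jaw":0}]'

```text
time_s: 29.3
eef_pos: [0.6499, 0.0261, 0.076]
ee_rot: [-0.001, 0.021, 1.0, -0.001]
wrist_force: [-0.2, 0.3, -2.5]
width: 0.0209
```

```bash
python3 -c "
from h import *
where(); im,d=snap('wrist','w5'); big(im,'w5b')"
```

```text
t 29.3 tray xy mm -0.1 34.2 z 76.0 F [-0.2  0.3 -2.5] w 20.9
t 29.3 shift mm [-0.1 -0.  -0.2] rows 1.0 | turn [-0.1 -0.1 -0.2] rows 1.0 | after turn shift [-0.1  0.  -0.2] w 20.9
```

View pics/w5b.png

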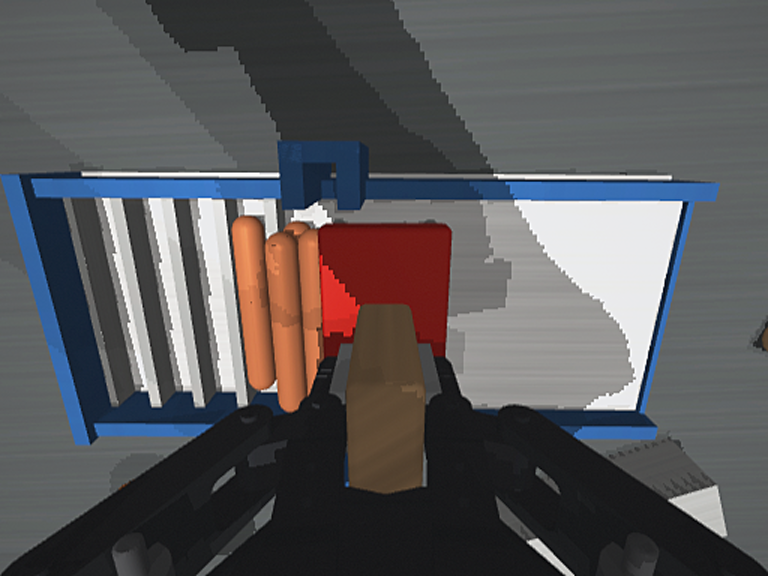

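One rod is already ahead in the grooves (250,300), and the others are riding at the rake's front over groove 1 (285,320). Going on combing.

Emit:
arm_command --series '[{"xyz":[0,-6.3,0],"dr":[0,0,0],"jaw":0},{"xyz":[0,-6.3,0],"dr":[0,0,0],"jaw":0},{"xyz":[0,-6.3,0],"dr":[0,0,0],"jaw":0},{"xyz":[0,-6.3,0],"dr":[0,0,0],"jaw":0},{"xyz":[0,-6.3,0],"dr":[0,0,0],"jaw":0}]'

```text
time_s: 29.98
eef_pos: [0.6485, -0.0084, 0.0761]
ee_rot: [-0.001, 0.021, 1.0, -0.001]
wrist_force: [-0.4, 1.7, -2.5]
width: 0.0214
```

```bash
python3 -c "
from h import *
where(); im,d=snap('wrist','w6'); big(im,'w6b',(0,90,340,290),2.2)"
```

```text
t 29.98 tray xy mm -0.2 -0.3 z 76.1 F [-0.4  1.7 -2.5] w 21.4
t 29.98 shift mm [-0.2  0.  -0.1] rows 1.0 | turn [-0.2 -0.1 -0.2] rows 1.0 | after turn shift [-0.2  0.  -0.1] w 21.4
```

View pics/w6b.png

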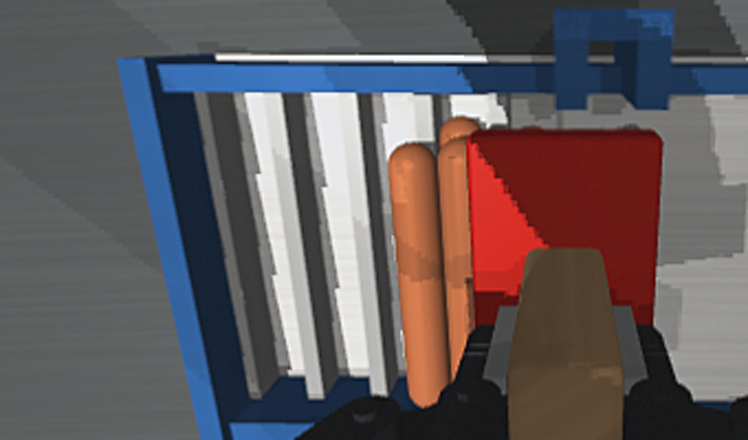

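A rod is dropping into groove 1 under the head, and two more are ahead of it over grooves 2 and 3. Continuing.

Emit:
arm_command --series '[{"xyz":[0,-6.3,0],"dr":[0,0,0],"jaw":0},{"xyz":[0,-6.3,0],"dr":[0,0,0],"jaw":0},{"xyz":[0,-6.3,0],"dr":[0,0,0],"jaw":0},{"xyz":[0,-6.3,0],"dr":[0,0,0],"jaw":0},{"xyz":[0,-6.3,0],"dr":[0,0,0],"jaw":0},{"xyz":[0,-6.3,0],"dr":[0,0,0],"jaw":0},{"xyz":[0,-6.3,0],"dr":[0,0,0],"jaw":0},{"xyz":[0,-6.3,0],"dr":[0,0,0],"jaw":0},{"xyz":[0,-6.3,0],"dr":[0,0,0],"jaw":0},{"xyz":[0,-6.3,0],"dr":[0,0,0],"jaw":0}]'

```text
time_s: 31.28
eef_pos: [0.6451, -0.0788, 0.0758]
ee_rot: [-0.001, 0.022, 1.0, -0.003]
wrist_force: [-0.0, 0.3, -3.3]
width: 0.0213
```

```bash
python3 -c "
from h import *
where(); im,d=snap('wrist','w7'); wrods(.012)"
```

```text
t 31.27 tray xy mm -0.8 -70.8 z 75.8 F [-0.   0.3 -3.3] w 21.3
t 31.27 shift mm [-0.8  0.  -0.4] rows 1.0 | turn [-0.4 -0.2 -0.3] rows 1.0 | after turn shift [-0.8 -0.  -0.4] w 21.3
w [ 297  145   16  110 1105] 109 15 [ 0.6411 -0.0411  0.012 ] 178.5
w [ 320  149   26  113 1763] 18 113 [ 0.6468 -0.0185  0.012 ] 177.1
w [231 206  18  63 366] 14 63 [ 0.6736 -0.0956  0.012 ] 169.0
w [  0 230  40  47 727] 23 50 [ 0.6799 -0.2976  0.012 ] 129.7
w [235 255  48  33 381] 18 52 [ 0.7045 -0.0828  0.012 ] 116.5
w [234 270  48  39 608] 16 56 [ 0.7272 -0.084   0.012 ] 125.4
```

Emit:
arm_command --series '[{"xyz":[0,0,-20],"dr":[0,0,0],"jaw":0},{"xyz":[0,20,-40],"dr":[0,0,0],"jaw":0},{"xyz":[0,50,-40],"dr":[0,0,0],"jaw":0},{"xyz":[0,55,0],"dr":[0,0,0],"jaw":0},{"xyz":[0,50,0],"dr":[0,0,0],"jaw":0},{"xyz":[0,0,0],"dr":[0,0,0],"jaw":0}]'

```text
time_s: 32.12
eef_pos: [0.6552, 0.1046, 0.1864]
ee_rot: [0.003, 0.023, 1.0, 0.0]
wrist_force: [-0.2, -0.6, -2.3]
width: 0.0209
```

```bash
python3 -c "
from h import *
where(); im,d=snap('wrist','w8'); big(im,'w8b',(0,80,340,300),2.2); wrods(.012)
print(*[tray(0,y,.012).round(4) for y in(-.0095,-.0345,-.0595,-.0845,-.1095)])"
```

```text
t 32.12 tray xy mm 2.1 112.9 z 186.4 F [-0.2 -0.6 -2.3] w 20.9
t 32.12 shift mm [ 2.700e+00 -1.000e-01  1.102e+02] rows 2.0 | turn [ 0.   0.3 -0.4] rows 1.0 | after turn shift [  2.1  -0.  110.2] w 20.9
w [124 128  23  80 996] 80 13 [ 0.6429 -0.0468  0.012 ] 177.4
w [146 131  21  79 997] 79 13 [ 0.6472 -0.0215  0.012 ] 177.4
w [ 82 133  26  79 941] 80 12 [ 0.6461 -0.0974  0.012 ] 177.6
w [104 134  24  79 961] 80 13 [ 0.6486 -0.0724  0.012 ] 177.4
w [ 375  175  137   62 1271] 146 20 [0.7095 0.3361 0.012 ] 68.5
w [ 231  230   53   95 1886] 92 53 [0.8062 0.0944 0.012 ] 150.8
w [ 67 257  48  39 751] 46 29 [ 0.7858 -0.1316  0.012 ] 47.9
w [   0  323   54   56 1845] 42 63 [ 0.9092 -0.2829  0.012 ] 127.0
[ 0.6483 -0.0176  0.012 ] [ 0.6474 -0.0426  0.012 ] [ 0.6464 -0.0676  0.012 ] [ 0.6454 -0.0925  0.012 ] [ 0.6444 -0.1175  0.012 ]
```

View pics/w8b.png

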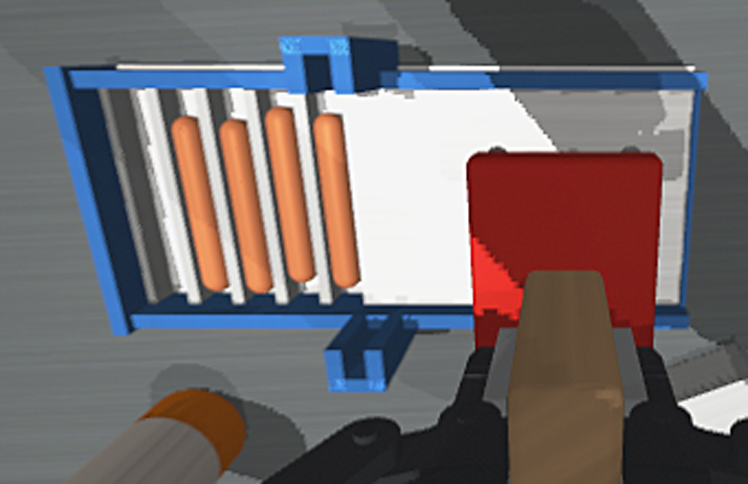

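All four rods lie parallel in grooves 1 to 4, at (200,205), (245,205), (290,195) and (337,200). Next I'll put the rake back on its rest.

```bash
python3 -c "
from h import *
plan([.4829,.359,.15],170.5)"
```

```text
t 32.23 shift mm [187.5 252.3  32.4] rows 5.0 | turn [-0.4  0.3  6.4] rows 1.0 | after turn shift [214.4 229.5  35. ] w 21.3
```

Emit:
arm_command --series '[{"xyz":[32,42,0],"dr":[0,0,0],"jaw":0},{"xyz":[32,42,0],"dr":[0,0,0],"jaw":0},{"xyz":[32,42,0],"dr":[0,0,0],"jaw":0},{"xyz":[32,42,0],"dr":[0,0,0],"jaw":0},{"xyz":[32,42,10],"dr":[0,0,0],"jaw":0},{"xyz":[28,40,10],"dr":[0,0,6],"jaw":0},{"xyz":[0,0,10],"dr":[0,0,0],"jaw":0},{"xyz":[0,0,0],"dr":[0,0,0],"jaw":0},{"xyz":[0,0,0],"dr":[0,0,0],"jaw":0}]'

```text
time_s: 33.35
eef_pos: [0.4909, 0.35, 0.1534]
ee_rot: [0.008, 0.094, 0.995, -0.006]
wrist_force: [0.5, 0.2, -2.9]
width: 0.0211
```

```bash
python3 -c "
from h import *
plan([.4829,.359,.058],170.5)"
```

```text
t 33.35 shift mm [11.1  8.3 95.2] rows 2.0 | turn [-0.6  0.9 -1.3] rows 1.0 | after turn shift [ 9.4  7.6 95.4] w 21.1
```

Emit:
arm_command --series '[{"xyz":[11,8,20],"dr":[-0.6,0.9,-1.3],"jaw":0},{"xyz":[0,0,30],"dr":[0,0,0],"jaw":0},{"xyz":[0,0,25],"dr":[0,0,0],"jaw":0},{"xyz":[0,0,0],"dr":[0,0,0],"jaw":0},{"xyz":[0,0,0],"dr":[0,0,0],"jaw":0}]'

```text
time_s: 33.98
eef_pos: [0.4909, 0.3539, 0.0799]
ee_rot: [0.004, 0.09, 0.996, 0.001]
wrist_force: [0.6, 0.0, -3.4]
width: 0.021
```

```bash
python3 -c "
from h import *
plan([.4829,.359,.0545],170.5)"
```

```text
t 33.98 shift mm [ 9.   3.5 25.3] rows 1.0 | turn [ 0.2  0.5 -0.9] rows 1.0 | after turn shift [ 8.7  3.7 25.4] w 21.0
```

Emit:
arm_command --series '[{"xyz":[9,4,10],"dr":[0.2,0.5,-0.8],"jaw":0},{"xyz":[0,0,10],"dr":[0,0,0],"jaw":0},{"xyz":[0,0,5],"dr":[0,0,0],"jaw":0},{"xyz":[0,0,0],"dr":[0,0,0],"jaw":0},{"xyz":[0,0,0],"dr":[0,0,0],"jaw":0}]'

```text
time_s: 34.6
eef_pos: [0.4836, 0.3608, 0.0555]
ee_rot: [0.001, 0.083, 0.997, 0.001]
wrist_force: [0.9, 0.7, -3.7]
width: 0.0211
```

```bash
python3 -c "
from h import *
plan([.4829,.359,.0540],170.5);print(st()[0]['wrist_force'])"
```

```text
t 34.6 shift mm [ 0.4 -1.9  1.5] rows 1.0 | turn [ 0.1  0.1 -0. ] rows 1.0 | after turn shift [ 0.3 -1.9  1.5] w 21.1
[ 0.91973398  0.65251121 -3.702626  ]
```

Lower the last 2 mm, release and rise.

Emit:
arm_command --series '[{"xyz":[0,0,2],"dr":[0,0,0],"jaw":0},{"xyz":[0,0,0],"dr":[0,0,0],"jaw":0},{"xyz":[0,0,0],"dr":[0,0,0],"jaw":0.4},{"xyz":[0,0,0],"dr":[0,0,0],"jaw":0.7},{"xyz":[0,0,0],"dr":[0,0,0],"jaw":0.7},{"xyz":[0,0,-25],"dr":[0,0,0],"jaw":0.7},{"xyz":[0,0,-50],"dr":[0,0,0],"jaw":0.7},{"xyz":[0,0,-55],"dr":[0,0,0],"jaw":0.7},{"xyz":[0,0,0],"dr":[0,0,0],"jaw":0.7}]'

```text
time_s: 35.72
eef_pos: [0.4841, 0.3624, 0.1895]
ee_rot: [0.002, 0.083, 0.997, 0.003]
wrist_force: [0.3, 0.1, -0.6]
width: 0.0602
```

```bash
python3 -c "
from h import *
s,p,R=st();print(p); plan([.5122,-.3595,.2],9.7); plan([.66,-.02,.3],177.5)"
```

```text
[0.48409818 0.36242638 0.18947622]
t 35.73 shift mm [-147.2 -707.2  -15. ] rows 12.0 | turn [  0.4  -0.5 160.8] rows 16.0 | after turn shift [-93.9 716.3 -10.5] w 60.2
t 35.73 shift mm [-237.2 -347.3 -112.1] rows 6.0 | turn [ 0.4  0.2 -7. ] rows 1.0 | after turn shift [-192.4 -374.4 -110.5] w 60.2
```

Emit:
arm_command --series '[{"xyz":[-20,-50,-15],"dr":[0,0,0],"jaw":0.7},{"xyz":[-20,-50,-10],"dr":[0,0,0],"jaw":0.7},{"xyz":[-20,-50,-10],"dr":[0,0,0],"jaw":0.7},{"xyz":[-20,-50,-10],"dr":[0,0,0],"jaw":0.7},{"xyz":[-20,-50,0],"dr":[0,0,0],"jaw":0.7},{"xyz":[-20,-50,0],"dr":[0,0,0],"jaw":0.7},{"xyz":[-20,-40,0],"dr":[0,0,-7],"jaw":0.7},{"xyz":[0,0,0],"dr":[0,0,0],"jaw":0.7},{"xyz":[0,0,0],"dr":[0,0,0],"jaw":0.7},{"xyz":[0,0,0],"dr":[0,0,0],"jaw":0.7}]'

```text
time_s: 36.98
eef_pos: [0.5656, -0.0077, 0.226]
ee_rot: [-0.002, 0.019, 1.0, 0.002]
wrist_force: [0.3, 0.7, 0.2]
width: 0.0598
```

```bash
python3 -c "
from h import *
where(); im,d=snap('wrist','w9'); print(d['o'],d['Rc'].round(2).tolist(),np.abs(st()[0]['qd']).max())
wrods(.012)
for x in(-.082,-.06,.06,.082):
  for y in (.018,.006): print((x,y),np.round(proj(d,tray(x,y,.076)),1))
u=np.array([proj(d,tray(x,.012,.05)) for x in(-.08,.08)]);print(u)
cv2.imwrite('pics/w9b.png',np.vstack([cv2.resize(im[60:330,190:330],None,fx=2.2,fy=2.2,interpolation=cv2.INTER_CUBIC)]))
big(im,'w9c')"
```

```text
t 36.98 tray xy mm -83.0 -2.9 z 226.0 F [0.3 0.7 0.2] w 59.8
t 36.98 shift mm [-83.7  -0.8 149.4] rows 3.0 | turn [ 0.2 -0.3  0.1] rows 1.0 | after turn shift [-83.    0.  149.8] w 59.8
[ 0.48721425 -0.00538592  0.36859195] [[0.04, 0.95, 0.3], [1.0, -0.04, -0.01], [0.0, 0.3, -0.95]] 0.005889985046698734
w [226 189  12  63 622] 62 10 [ 0.6433 -0.0444  0.012 ] 177.6
w [244 191  11  63 617] 62 10 [ 0.6474 -0.0196  0.012 ] 177.5
w [191 192  13  42 413] 41 10 [ 0.6297 -0.0941  0.012 ] 177.6
w [209 193  12  63 625] 62 10 [ 0.6488 -0.0698  0.012 ] 177.3
w [426 227  86  42 941] 92 16 [0.6997 0.3124 0.012 ] 68.7
w [ 30 235  52  40 402] 13 59 [ 0.6921 -0.3165  0.012 ] 122.7
w [126 354  34  30 527] 16 43 [ 0.922 -0.223  0.012] 134.4
(-0.082, 0.018) [274.  179.9]
(-0.082, 0.006) [263.4 179.9]
(-0.06, 0.018) [273.5 198.1]
(-0.06, 0.006) [263.2 198.1]
(0.06, 0.018) [271.4 285.4]
(0.06, 0.006) [262.2 285.4]
(0.082, 0.018) [271.1 299.4]
(0.082, 0.006) [262.  299.4]
[[267.65169199 175.91660697]
 [265.81290206 285.54325247]]
```

View pics/w9c.png

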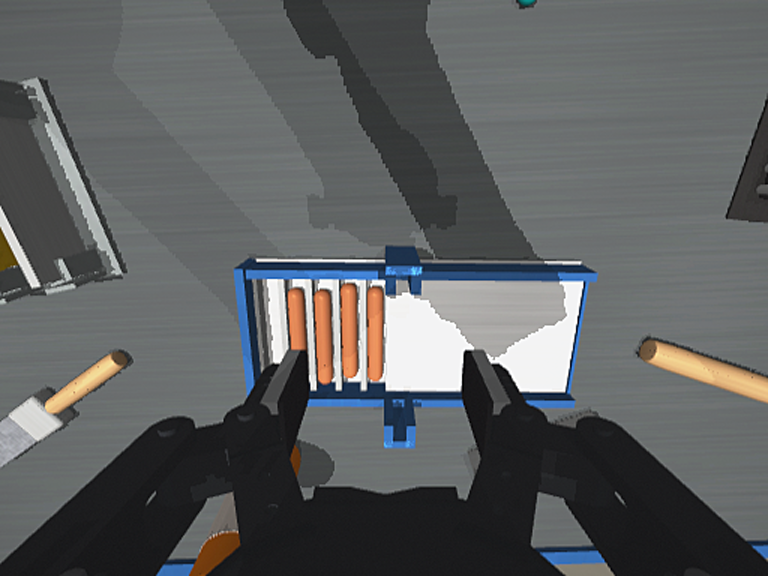

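The rods stay in grooves 1 to 4. The posts show at (403,262) and (400,425). I'll zoom in on the posts to locate the slot.

```bash
python3 -c "
from h import *
im,d=load('w9')
a=im[160:204,248:292]; b=im[260:304,244:288]
r=lambda q:cv2.resize(q,None,fx=9,fy=9,interpolation=cv2.INTER_NEAREST)
cv2.imwrite('pics/post.png',np.hstack([r(a),r(b)]))
"
```

```text
(no output)
```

View pics/post.png

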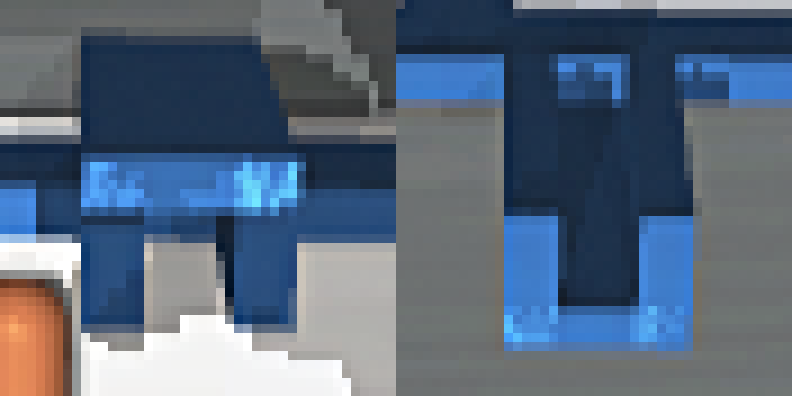

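Slot edges at the post tops: near post columns 263.6 to 273.6, far post 261.5 to 270.4. That is a small correction, so the tray is at (0.646, -0.0086) with yaw -2.6°. On to the gate.

```bash
sed -i 's/^TR=.*/TR=np.array([.646,-.0086]);TY=-2.6/' h.py; python3 -c "
from h import *
print(tray(0,.012,0)); plan([.5122,-.3595,.2],189.7)"
```

```text
[0.64654436 0.00338765 0.        ]
t 37.08 shift mm [  40.5 -354.2   24.9] rows 6.0 | turn [  0.3  -0.2 -11.8] rows 2.0 | after turn shift [ 112.1 -338.3   26.4] w 59.7
```

Emit:
arm_command --series '[{"xyz":[6,-50,0],"dr":[0,0,0],"jaw":0.5},{"xyz":[6,-50,0],"dr":[0,0,0],"jaw":0.5},{"xyz":[6,-50,0],"dr":[0,0,0],"jaw":0.5},{"xyz":[6,-50,0],"dr":[0,0,0],"jaw":0.5},{"xyz":[6,-50,0],"dr":[0,0,0],"jaw":0.5},{"xyz":[6,-50,0],"dr":[0,0,0],"jaw":0.5},{"xyz":[6,-50,0],"dr":[0,0,-6],"jaw":0.5},{"xyz":[0,0,10],"dr":[0,0,-6],"jaw":0.5},{"xyz":[0,0,0],"dr":[0,0,0],"jaw":0.5},{"xyz":[0,0,0],"dr":[0,0,0],"jaw":0.5},{"xyz":[0,0,0],"dr":[0,0,0],"jaw":0.5}]'

```text
time_s: 38.45
eef_pos: [0.5185, -0.3528, 0.2178]
ee_rot: [0.003, -0.1, 0.995, 0.002]
wrist_force: [-0.1, 0.0, 0.1]
width: 0.0426
```

```bash
cat >> h.py <<'E'
def gate(z=.091):
    im,d=snap('wrist'); m=cv2.inRange(cv2.cvtColor(im,cv2.COLOR_BGR2HSV),(24,150,150),(36,255,255)); n,l,sd,ce=cv2.connectedComponentsWithStats(m)
    for i in range(1,n):
        if sd[i,4]>200:
            pts=np.argwhere(l==i)[:,::-1].astype(np.float32); (cx,cy),(w,h),an=cv2.minAreaRect(pts); bx=cv2.boxPoints(((cx,cy),(w,h),an))
            vx,vy,_,_=cv2.fitLine(pts,cv2.DIST_L2,0,.01,.01).ravel()
            P=ray(d,cx,cy,z);Q=ray(d,cx+50*vx,cy+50*vy,z)-P; C=np.array([ray(d,*b,z) for b in bx])
            print('gate',sd[i],round(w),round(h),P.round(4),'yaw',np.degrees(np.arctan2(Q[1],Q[0])).round(1)%180,'len mm',np.round([np.linalg.norm(C[0]-C[1])*1000,np.linalg.norm(C[2]-C[1])*1000],1),C.mean(0).round(4))
    return im
E
python3 -c "
from h import *
im=gate(); big(im,'w10'); plan([.5122,-.3595,.2],189.7)"
```

```text
gate [246 102  10  95 727] 8 94 [ 0.4839 -0.365   0.091 ] yaw 10.300000000000011 len mm [95.3  7.8] [ 0.4865 -0.3645  0.091 ]
t 38.5 shift mm [ 7.7 -5.5 17.8] rows 1.0 | turn [0.2 0.3 1.8] rows 1.0 | after turn shift [ 7.5 -5.6 17.9] w 42.7
```

View pics/w10.png

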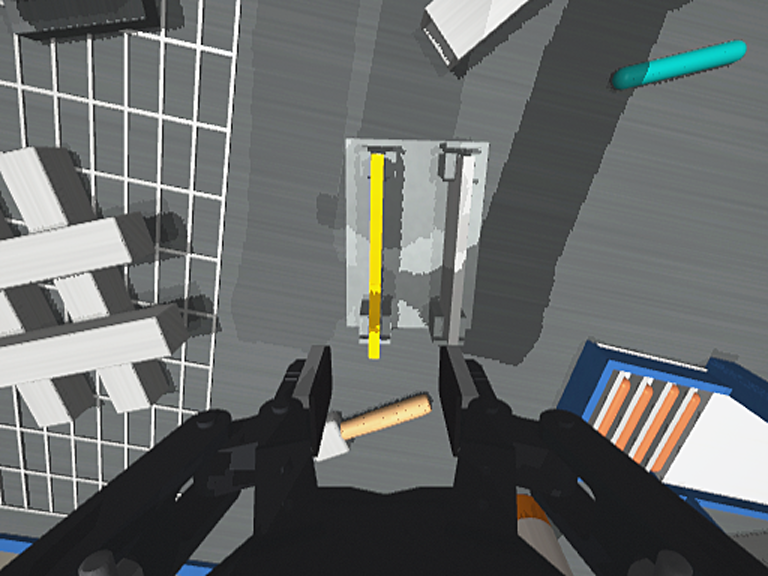

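The gate's top edge runs from (377,153) to (374,358), and the fingers straddle it. (This was my last picture view.)

```bash
python3 -c "
from h import *
im,d=snap('wrist','w11')
m=cv2.inRange(cv2.cvtColor(im,cv2.COLOR_BGR2HSV),(22,120,70),(38,255,255)); m[:,:225]=0;m[:,280:]=0
p=np.argwhere(m>0); v0,v1=p[:,0].min(),p[:,0].max(); A=[]
for v in (v0,v1): A.append(ray(d,p[abs(p[:,0]-v)<4][:,1].mean(),v-.5 if v==v0 else v+.5,.091))
A=np.array(A);e=A[1]-A[0]; print(v0,v1,A.round(4),A.mean(0).round(4),np.linalg.norm(e),np.degrees(np.arctan2(e[1],e[0])))
g=A.mean(0); plan([g[0],g[1],.12],np.degrees(np.arctan2(e[1],e[0]))+180)"
```

```text
102 238 [[ 0.4394 -0.3734  0.091 ]
 [ 0.5837 -0.3469  0.091 ]] [ 0.5115 -0.3602  0.091 ] 0.14670123340328944 10.37720767137513
t 38.55 shift mm [ 8.8 -6.1 97.7] rows 2.0 | turn [0.2 0.3 1.1] rows 1.0 | after turn shift [ 8.2 -5.9 97.8] w 42.7
```

Emit:
arm_command --series '[{"xyz":[9,-6,20],"dr":[0.2,0.3,1.2],"jaw":0.4},{"xyz":[0,0,30],"dr":[0,0,0],"jaw":0.4},{"xyz":[0,0,25],"dr":[0,0,0],"jaw":0.4},{"xyz":[0,0,0],"dr":[0,0,0],"jaw":0.4},{"xyz":[0,0,0],"dr":[0,0,0],"jaw":0.4}]'

```text
time_s: 39.17
eef_pos: [0.5081, -0.3622, 0.1377]
ee_rot: [-0.002, -0.087, 0.996, -0.001]
wrist_force: [0.3, 0.3, -0.1]
width: 0.0344
```

```bash
python3 -c "
from h import *
plan([.5115,-.3602,.055],190.2)"
```

```text
t 39.17 shift mm [-4.   1.5 82.7] rows 2.0 | turn [-0.  -0.2 -0.2] rows 1.0 | after turn shift [-3.7  1.4 82.7] w 34.4
```

Emit:
arm_command --series '[{"xyz":[-4,1.5,20],"dr":[0,-0.2,0],"jaw":0.4},{"xyz":[0,0,30],"dr":[0,0,0],"jaw":0.4},{"xyz":[0,0,25],"dr":[0,0,0],"jaw":0.4},{"xyz":[0,0,3],"dr":[0,0,0],"jaw":0.4},{"xyz":[0,0,0],"dr":[0,0,0],"jaw":0.4}]'

```text
time_s: 39.8
eef_pos: [0.5143, -0.3602, 0.058]
ee_rot: [0.003, -0.087, 0.996, -0.002]
wrist_force: [-0.2, 0.2, -0.2]
width: 0.034
```

```bash
python3 -c "
from h import *
plan([.5115,-.3602,.055],190.2)"
```

```text
t 39.8 shift mm [2.8 0.5 3. ] rows 1.0 | turn [-0.2  0.3 -0.2] rows 1.0 | after turn shift [2.8 0.5 3. ] w 34.0
```

Emit:
arm_command --series '[{"xyz":[3,0,3],"dr":[-0.2,0.3,0],"jaw":0.4},{"xyz":[0,0,0],"dr":[0,0,0],"jaw":0.4},{"xyz":[0,0,0],"dr":[0,0,0],"jaw":0},{"xyz":[0,0,0],"dr":[0,0,0],"jaw":0},{"xyz":[0,0,0],"dr":[0,0,0],"jaw":0},{"xyz":[0,0,0],"dr":[0,0,0],"jaw":0},{"xyz":[0,0,0],"dr":[0,0,0],"jaw":0}]'

```text
time_s: 40.67
eef_pos: [0.5127, -0.3613, 0.0575]
ee_rot: [0.002, -0.087, 0.996, -0.001]
wrist_force: [0.1, 0.1, -0.4]
width: 0.0067
```

```bash
python3 -c "
from h import *
plan([.5115,-.3602,.055],190.2); s,p,R=st(); print(s['wrist_force'],p)"
```

```text
t 40.67 shift mm [1.  1.3 2.5] rows 1.0 | turn [-0.2  0.2 -0.3] rows 1.0 | after turn shift [1.  1.3 2.5] w 6.7
[ 0.07560121  0.07734592 -0.40068353] [ 0.51267309 -0.36134466  0.05753588]
```

Emit:
arm_command --series '[{"xyz":[0,0,-15],"dr":[0,0,0],"jaw":0},{"xyz":[0,0,-25],"dr":[0,0,0],"jaw":0},{"xyz":[0,0,-25],"dr":[0,0,0],"jaw":0},{"xyz":[0,0,-35],"dr":[0,0,0],"jaw":0},{"xyz":[0,0,-25],"dr":[0,0,0],"jaw":0},{"xyz":[0,0,0],"dr":[0,0,0],"jaw":0},{"xyz":[0,0,0],"dr":[0,0,0],"jaw":0}]'

```text
time_s: 41.55
eef_pos: [0.5108, -0.3601, 0.1881]
ee_rot: [0.0, -0.088, 0.996, -0.001]
wrist_force: [-0.1, 0.8, -1.6]
width: 0.0068
```

```bash
python3 -c "
from h import *
t=tray(0,.012,.18);plan(t,TY+180); s,p,R=st(); print(s['wrist_force'],p)"
```

```text
t 41.55 shift mm [-197.   334.3    7.7] rows 6.0 | turn [-0.1  0.  12.6] rows 2.0 | after turn shift [-119.1  369.3    8.1] w 6.8
[-0.14593241  0.81057979 -1.56600927] [ 0.51080522 -0.36012915  0.18812613]
```

Emit:
arm_command --series '[{"xyz":[-28,47.5,0],"dr":[0,0,0],"jaw":0},{"xyz":[-28,47.5,0],"dr":[0,0,0],"jaw":0},{"xyz":[-28,47.5,0],"dr":[0,0,0],"jaw":0},{"xyz":[-28,47.5,0],"dr":[0,0,0],"jaw":0},{"xyz":[-28,47.5,0],"dr":[0,0,0],"jaw":0},{"xyz":[-28,47.5,0],"dr":[0,0,0],"jaw":0},{"xyz":[-28,47.5,0],"dr":[0,0,6.3],"jaw":0},{"xyz":[0,0,0],"dr":[0,0,6.3],"jaw":0},{"xyz":[0,0,0],"dr":[0,0,0],"jaw":0},{"xyz":[0,0,0],"dr":[0,0,0],"jaw":0},{"xyz":[0,0,0],"dr":[0,0,0],"jaw":0}]'

```text
time_s: 42.92
eef_pos: [0.6434, 0.0069, 0.1689]
ee_rot: [-0.013, 0.027, 1.0, -0.0]
wrist_force: [0.3, -0.4, -1.2]
width: 0.0072
```

```bash
python3 -c "
from h import *
t=tray(-.001,.012,.16);plan(t,TY+180); s,p,R=st(); print(s['wrist_force'],p)"
```

```text
t 42.92 shift mm [-2.5 -3.3  8.9] rows 1.0 | turn [-0.1 -1.5 -0.5] rows 1.0 | after turn shift [-2.3 -3.3  8.9] w 7.2
[ 0.28009524 -0.36351187 -1.16813624] [0.64343117 0.00686413 0.16892137]
```

Emit:
arm_command --series '[{"xyz":[-4,-3,5],"dr":[0,-1.5,-0.5],"jaw":0},{"xyz":[0,0,0],"dr":[0,0,0],"jaw":0},{"xyz":[0,0,0],"dr":[0,0,0],"jaw":0},{"xyz":[0,0,0],"dr":[0,0,0],"jaw":0}]'

```text
time_s: 43.42
eef_pos: [0.6472, 0.0006, 0.1632]
ee_rot: [0.001, 0.023, 1.0, -0.001]
wrist_force: [-0.2, 0.3, -2.8]
width: 0.007
```

```bash
python3 - <<'E'
from h import *
plan(tray(.001,.012,.16),TY+180)
s,p,R=st(); im,d=snap('wrist','w12')
m=cv2.inRange(cv2.cvtColor(im,cv2.COLOR_BGR2HSV),(22,120,60),(38,255,255)); q=np.argwhere(m>0)
print(len(q),q.min(0),q.max(0))
v0=q[:,0].min()
for v in range(v0,v0+60,10):
    c=q[q[:,0]==v][:,1]; 
    if len(c): print(v,c.min(),c.max(), ray(d,c.mean(),v,p[2]+.0335).round(4))
print('tcp',p,'top mid proj',proj(d,p+[0,0,.0335]))
# near post: blue mask, columns of post tops
b=cv2.inRange(cv2.cvtColor(im,cv2.COLOR_BGR2HSV),(100,120,30),(120,255,255))
for x in(-.082,-.06): print(x,[np.round(proj(d,tray(x,y,.076)),1) for y in (.0178,.0062)])
E
```

```text
t 43.42 shift mm [-0.3  2.7  3.2] rows 1.0 | turn [-0.1  0.1 -0.1] rows 1.0 | after turn shift [-0.3  2.7  3.2] w 7.0
3628 [115 247] [328 266]
115 254 262 [0.5717 0.0044 0.1967]
125 247 266 [0.5755 0.0041 0.1967]
135 248 266 [0.5794 0.0042 0.1967]
145 247 266 [0.5834 0.0038 0.1967]
155 247 265 [0.5875 0.0034 0.1967]
165 247 265 [0.5917 0.0032 0.1967]
tcp [6.47155854e-01 6.33146277e-04 1.63221007e-01] top mid proj (np.float64(255.85282447878893), np.float64(278.4620334208886))
-0.082 [array([266.9, 100.5]), array([252.7, 100.5])]
-0.06 [array([266.5, 128.1]), array([252.8, 128.1])]
```

Emit:
arm_command --series '[{"xyz":[-1,2.7,3],"dr":[0,0,0],"jaw":0},{"xyz":[0,0,0],"dr":[0,0,0],"jaw":0},{"xyz":[0,0,0],"dr":[0,0,0],"jaw":0},{"xyz":[0,0,0],"dr":[0,0,0],"jaw":0}]'

```text
time_s: 43.98
eef_pos: [0.6485, 0.0042, 0.1602]
ee_rot: [0.001, 0.023, 1.0, -0.001]
wrist_force: [0.1, -0.1, -1.9]
width: 0.007
```

```bash
python3 - <<'E'
from h import *
plan(tray(.0015,.012,.16),TY+180)
s,p,R=st(); im,d=snap('wrist','w13')
h=cv2.cvtColor(im,cv2.COLOR_BGR2HSV)
for r in range(84,132,4): print(r,''.join('Y' if 22<=a<=38 and b>120 else ('B' if c>150 else 'b') if 100<=a<=122 and b>110 else ('#' if c<60 else '.') for a,b,c in h[r,225:295]))
for x in(-.082,-.076,-.06): print(x,[np.round(proj(d,tray(x,y,.076)),1) for y in (.0178,.0062)])
E
```

```text
t 43.98 shift mm [ 0.4 -0.9  0.2] rows 1.0 | turn [-0.1  0.1 -0. ] rows 1.0 | after turn shift [ 0.4 -0.9  0.2] w 7.0
84 .......#######################################........................
88 .........##############################################...............
92 ...........################################################...........
96 .............##################################################.......
100 ..............bbbbbbbbbbbbbbbbbbbbbbbbbbbbbbbbbb##################....
104 ..............bbbbbbbbbbbbbbbbbbbbbbbbbbbbbbbbbb####################..
108 ..............bbbbbbbbbbbb###########bbbbbbbbbbb######################
112 ..............bbbbbbbbbbb............bbbbbbbbbbb......................
116 BBBBBBBBBBbbbBbbbbbbbbbb#YYYYYYYYYYYYYY.bbbbbbbbbbbbbbbbbbbbbbbbbbbbbb
120 BBBBBBBBBBBBBBbbbbbbbb.YYYYYYYYYYYYYYYYYY.bbbbbbbbbbbbbbbbbbbbbbbbbbbb
124 bbb....bbb.b..bbbbbbb.YYYYYYYYYYYYYYYYYYYYbbbbbb......................
128 ..#...................YYYYYYYYYYYYYYYYYYYY............................
-0.082 [array([262.5,  98.8]), array([248.1,  98.8])]
-0.076 [array([262.5, 106.6]), array([248.2, 106.6])]
-0.06 [array([262.3, 126.9]), array([248.3, 126.8])]
```

```bash
python3 - <<'E'
from h import *
im,d=load('w13'); s,p,R=st(); zt=p[2]+.0335
for u,v in((256.5,120),(256.5,124),(256.3,128)): print('gate',ray(d,u,v,zt).round(4))
for u,v in((256,108),(255.5,112),(255.5,104)): print('slot',ray(d,u,v,.076).round(4))
h=cv2.cvtColor(im,cv2.COLOR_BGR2HSV)
for r in range(135,340,12): 
    c=np.where((h[r,:,0]>=22)&(h[r,:,0]<=38)&(h[r,:,1]>120)&(h[r,:,2]>60))[0]
    if len(c): print(r,c.min(),c.max(),ray(d,c.mean(),r,zt).round(4))
print(p,tray(-.078,.012,0),tray(-.07,.012,0), R[:,2])
E
```

```text
gate [0.575  0.0077 0.1937]
gate [0.5765 0.0077 0.1937]
gate [0.578  0.0075 0.1937]
slot [0.5717 0.0073 0.076 ]
slot [0.5748 0.0068 0.076 ]
slot [0.5686 0.0071 0.076 ]
135 248 266 [0.5808 0.0077 0.1937]
147 247 266 [0.5856 0.0073 0.1937]
159 247 265 [0.5905 0.0068 0.1937]
171 248 265 [0.5956 0.0068 0.1937]
183 248 264 [0.6008 0.0064 0.1937]
195 248 265 [0.6062 0.0064 0.1937]
207 248 264 [0.6118 0.0059 0.1937]
219 249 264 [0.6175 0.0059 0.1937]
231 248 265 [0.6234 0.0056 0.1937]
243 248 265 [0.6294 0.0053 0.1937]
255 248 264 [0.6357 0.0048 0.1937]
267 250 263 [0.6422 0.0048 0.1937]
279 250 263 [0.6488 0.0045 0.1937]
291 250 263 [0.6557 0.0042 0.1937]
303 249 263 [0.6628 0.0036 0.1937]
315 249 264 [0.6702 0.0036 0.1937]
327 249 264 [0.6779 0.0032 0.1937]
[0.6485569  0.0041981  0.16021991] [0.56862465 0.00692596 0.        ] [0.57661642 0.00656306 0.        ] [ 0.0018658  -0.00170504 -0.99999681]
```

Emit:
arm_command --series '[{"xyz":[0.4,-0.8,6],"dr":[-0.1,0.1,0],"jaw":0},{"xyz":[0,0,6],"dr":[0,0,0],"jaw":0},{"xyz":[0,0,6],"dr":[0,0,0],"jaw":0},{"xyz":[0,0,6],"dr":[0,0,0],"jaw":0},{"xyz":[0,0,0],"dr":[0,0,0],"jaw":0},{"xyz":[0,0,0],"dr":[0,0,0],"jaw":0}]' --grip_force 50

```text
time_s: 44.78
eef_pos: [0.6478, 0.003, 0.1339]
ee_rot: [-0.001, 0.023, 1.0, 0.0]
wrist_force: [0.3, 0.3, -2.7]
width: 0.0068
```

```bash
python3 -c "
from h import *
plan(tray(.0015,.012,.073),TY+180)"
```

```text
t 44.77 shift mm [-0.3  0.3 60.9] rows 1.0 | turn [-0.  -0.1 -0.1] rows 1.0 | after turn shift [-0.2  0.3 60.9] w 6.8
```

Emit:
arm_command --series '[{"xyz":[0,0.3,6],"dr":[0,0,0],"jaw":0},{"xyz":[0,0,6],"dr":[0,0,0],"jaw":0},{"xyz":[0,0,6],"dr":[0,0,0],"jaw":0},{"xyz":[0,0,6],"dr":[0,0,0],"jaw":0},{"xyz":[0,0,6],"dr":[0,0,0],"jaw":0},{"xyz":[0,0,0],"dr":[0,0,0],"jaw":0}]'

```text
time_s: 45.52
eef_pos: [0.6478, 0.0032, 0.1016]
ee_rot: [-0.001, 0.023, 1.0, -0.0]
wrist_force: [-0.3, 0.2, -2.0]
width: 0.0073
```

```bash
python3 -c "
from h import *
plan(tray(.0015,.012,.073),TY+180)"
```

```text
t 45.52 shift mm [-0.3  0.1 28.6] rows 1.0 | turn [-0.  -0.1 -0.1] rows 1.0 | after turn shift [-0.2  0.1 28.6] w 7.3
```

Force shows only the gate's weight, with the gate's shoulders 9 mm into the slot. Continuing down.

Emit:
arm_command --series '[{"xyz":[0,0,6],"dr":[0,0,0],"jaw":0},{"xyz":[0,0,6],"dr":[0,0,0],"jaw":0},{"xyz":[0,0,6],"dr":[0,0,0],"jaw":0},{"xyz":[0,0,4],"dr":[0,0,0],"jaw":0},{"xyz":[0,0,3],"dr":[0,0,0],"jaw":0},{"xyz":[0,0,0],"dr":[0,0,0],"jaw":0}]'

```text
time_s: 46.28
eef_pos: [0.648, 0.0034, 0.075]
ee_rot: [-0.0, 0.023, 1.0, 0.0]
wrist_force: [0.2, 0.9, -1.4]
width: 0.0068
```

```bash
python3 -c "
from h import *
plan(tray(.0015,.012,.073),TY+180)"
```

```text
t 46.27 shift mm [-0. -0.  2.] rows 1.0 | turn [ 0.  -0.  -0.1] rows 1.0 | after turn shift [-0. -0.  2.] w 6.8
```

Emit:
arm_command --series '[{"xyz":[0,0,2],"dr":[0,0,0],"jaw":0},{"xyz":[0,0,2],"dr":[0,0,0],"jaw":0},{"xyz":[0,0,2],"dr":[0,0,0],"jaw":0},{"xyz":[0,0,0],"dr":[0,0,0],"jaw":0}]'

```text
time_s: 46.78
eef_pos: [0.6485, 0.0036, 0.0724]
ee_rot: [0.001, 0.023, 1.0, -0.001]
wrist_force: [0.4, 0.0, -2.8]
width: 0.0072
```

Emit:
arm_command --series '[{"xyz":[0,0,2],"dr":[0,0,0],"jaw":0},{"xyz":[0,0,2],"dr":[0,0,0],"jaw":0},{"xyz":[0,0,0],"dr":[0,0,0],"jaw":0}]'

```text
time_s: 47.15
eef_pos: [0.6488, 0.004, 0.0721]
ee_rot: [0.002, 0.023, 1.0, -0.001]
wrist_force: [-0.1, -0.5, -2.4]
width: 0.0074
```

Emit:
arm_command --series '[{"xyz":[0,0,0],"dr":[0,0,0],"jaw":0.2},{"xyz":[0,0,0],"dr":[0,0,0],"jaw":0.35},{"xyz":[0,0,0],"dr":[0,0,0],"jaw":0.35},{"xyz":[0,0,-25],"dr":[0,0,0],"jaw":0.35},{"xyz":[0,0,-50],"dr":[0,0,0],"jaw":0.35},{"xyz":[0,0,-50],"dr":[0,0,0],"jaw":0.35},{"xyz":[60,0,-40],"dr":[0,0,0],"jaw":0.35},{"xyz":[60,0,0],"dr":[0,0,0],"jaw":0.35},{"xyz":[30,0,0],"dr":[0,0,0],"jaw":0.35},{"xyz":[0,0,0],"dr":[0,0,0],"jaw":0.35},{"xyz":[0,0,0],"dr":[0,0,0],"jaw":0.35},{"xyz":[0,0,0],"dr":[0,0,0],"jaw":0.35}]'

```text
time_s: 48.65
eef_pos: [0.507, 0.0121, 0.2345]
ee_rot: [0.004, 0.024, 1.0, 0.0]
wrist_force: [-0.1, -0.2, -0.0]
width: 0.0301
```

```bash
python3 - <<'E'
from h import *
s,p,R=st();print(p,s['time_s'],s['wrist_force'])
wrods(.012)
for n in('wrist','side','top'):
    im,d=snap(n,'f_'+n); h=cv2.cvtColor(im,cv2.COLOR_BGR2HSV)
    m=cv2.inRange(h,(22,120,60),(38,255,255)); k,l,sd,_=cv2.connectedComponentsWithStats(m)
    for i in range(1,k):
        if sd[i,4]>30: print(n,sd[i])
    for z in(.1054,.1094): print(z,[np.round(proj(d,tray(x,y,z)),1).tolist() for x in(-.073,.073) for y in(.008,.016)])
    r=cv2.inRange(h,(0,170,80),(4,255,255))|cv2.inRange(h,(176,170,80),(180,255,255)); k,l,sd,_=cv2.connectedComponentsWithStats(r)
    for i in range(1,k):
        if sd[i,4]>150: print(n,'red',sd[i])
    print('rake head proj',[np.round(proj(d,np.array([.4835,.361,.039])+np.array([x,y,0])),0).tolist() for x in(-.052,.052) for y in(-.027,.027)])
E
```

```text
[0.50703854 0.01212068 0.23449054] 48.65 [-0.09531822 -0.2240773  -0.0343547 ]
w [235 225  11  57 513] 56 10 [ 0.6479 -0.0194  0.012 ] 178.0
w [186 226  12  44 384] 43 10 [ 0.6344 -0.0943  0.012 ] 176.3
w [407 256 105  44 813] 111 16 [0.7078 0.3322 0.012 ] 69.0
wrist [252 227   6  12  64]
wrist [252 240   7  90 583]
0.1054 [[250.6, 238.9], [257.6, 238.9], [251.5, 338.3], [257.6, 338.3]]
0.1094 [[250.5, 240.6], [257.7, 240.6], [251.4, 340.9], [257.6, 340.9]]
wrist red [490 117  22  59 667]
rake head proj [[523.0, 94.0], [569.0, 92.0], [502.0, 178.0], [543.0, 176.0]]
side [225 143  37  37 583]
0.1054 [[262.9, 163.0], [261.1, 164.3], [227.2, 142.3], [225.4, 143.5]]
0.1094 [[262.9, 161.9], [261.1, 163.3], [227.1, 141.3], [225.3, 142.5]]
side red [182 263  42  36 604]
side red [147 343  47  41 656]
rake head proj [[225.0, 279.0], [209.0, 295.0], [194.0, 257.0], [179.0, 271.0]]
top [300 127   6  51 182]
0.1054 [[303.2, 179.8], [300.2, 179.6], [306.2, 127.6], [303.4, 127.4]]
0.1094 [[303.3, 179.6], [300.4, 179.4], [306.4, 127.2], [303.5, 127.0]]
top red [164 192  26  38 495]
top red [ 95 230  35  27 394]
rake head proj [[185.0, 229.0], [166.0, 228.0], [187.0, 193.0], [168.0, 192.0]]
```

```bash
python3 - <<'E'
from h import *
im,_=load('f_side'); t,_=load('f_top')
a=cv2.resize(im[110:310,165:325],None,fx=2.8,fy=2.8,interpolation=cv2.INTER_CUBIC)
b=cv2.resize(t[110:250,150:360],(336,224),interpolation=cv2.INTER_CUBIC); b=cv2.copyMakeBorder(b,0,a.shape[0]-224,0,0,cv2.BORDER_CONSTANT)
cv2.imwrite('pics/fin.png',np.hstack([a,b]))
E
```

```text
(no output)
```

View pics/fin.png

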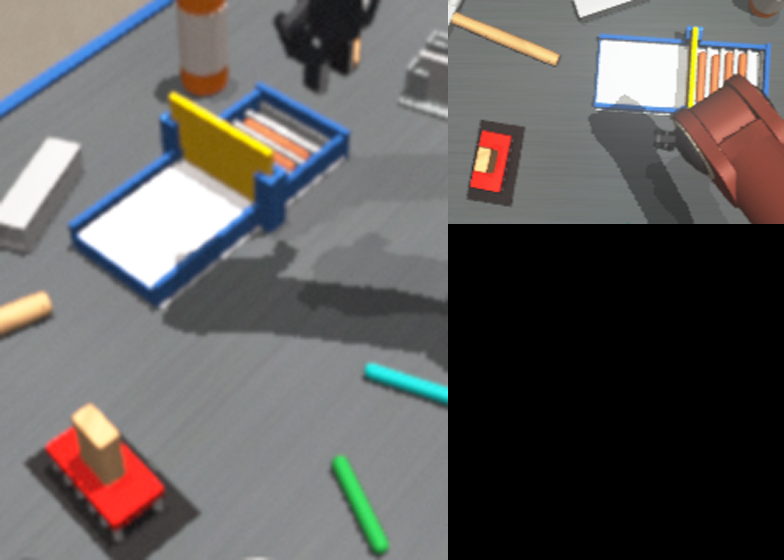

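The gate stands level in the slot down to the apron, all four rods lie in the grooves (top view, 702 to 745 by 70), and the rake stands upright on its mat. The arm is clear of everything.

```bash
python3 -c "
from h import *
ctrl.finish_job(); print(st()[0]['time_s'])"
```

```text
the job is handed in; nothing more can be done
the job is handed in; nothing more can be done
```

I finished the task and handed it in at about 49 s on the robot's clock; `finish_job` gives no verdict.

- **Rods:** There were four copper rods. I laid the three from the bench on the apron next to the one already there. One pass with the held rake put them in grooves 1 to 4. The wrist camera measured them 25 mm apart and parallel to the tray within about 1°.
- **Gate:** I took the yellow gate from the rack and lowered it into the slot, where it stopped at the expected seated height. In the side view its top edge matched the seated height to about 1 pixel, or about 4 mm, so that check is coarse.
- **Rake:** It is back upright on the rubber rest, about 2 mm from the centre by the arm's reading when I let go. The last picture shows it standing there.
- **Other things:** The arm ended clear of everything, and I touched none of the bystanders knowingly. I did not re-measure their positions.

**Readings that differed:** The first tray position from the top camera was about 2–3 mm off the wrist camera's, so I used the wrist camera's for the gate. In the final wrist picture the gate and gripper hid two of the rods. One of the two still visible, partly cut off, read 176.3° instead of 177.5°. The last side and top views showed the rods still in the grooves.

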